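Sort look-alike vials by size into two sloping rows

ROBOT

A 6-joint arm with a two-finger parallel gripper is mounted at the origin on a cart in front of the work surface, level with it; the furniture and walls round the work are solid. World frame = base frame: x ahead of the robot, y to its left, z up, the work surface at z = 0. Lengths are in m, angles in rad, forces in N, time in s.
With the tool pointing down it reaches from about 0.375 to 0.975 m from the base axis. Payload 3.8 kg.
Tool frame: the origin (TCP) lies on the centre line of the jaws, within the pads' length; the fingertips stand 25 mm ahead of it and the grasp point (between the pads) lies 6 mm ahead of it; y points along the fingers, z is the direction in which the jaws open and shut, and the axes are right-handed (so a half turn about y gives the same grasp; the last joint's range is limited). The gripper opens to 85 mm and grips with 20 to 120 N. Pads are 22 mm wide; open, the fingers measure 114 mm over their backs; the gripper's body (76 mm by 85 mm) begins 54 mm behind the grasp point. The pads swing forward as they close: fully open they stand 13 mm farther back than shut.
Start: joints at [-1.233, 0.264, 1.604, -0, 1.274, -0.037], TCP at [0.247, -0.628, 0.256] pointing down, gripper open.
Joint ranges: [-2.63, 2.63], [-0.94, 2.18], [0.31, 2.57], [-1.31, 4.45], [0, 2.66], [-2.55, 2.55]. Speed limits (rad/s): [2.57, 2.57, 3.14, 3.14, 3.14, 3.14].

INTERFACE

Orientations are given as a rotation vector (axis times angle).
In Python, from workcell import bot gives the robot as it stands.
- The arm moves only by the shell command python3 -m jog 'ROWS' [FORCE]. ROWS is JSON, a list of rows, each a list of 5 numbers: the shift along the world's x, y, z in mm, then the turn about the world's z in degrees, then the finger opening in mm, from 0 to 85.4. A call has exactly 10 rows; each row is the pose to reach, as a shift and turn from the pose commanded when the call began; what a row does not reach only later rows make up. A row lasts 1/8 s, in which the tool goes at most 62.5 mm and 10.7 degrees, less where a joint would pass 70% of its speed; a pose out of reach is approached as far as the arm can. A call with a gripper value outside its range is refused whole. The fingers move at their own pace and stop on an object; FORCE is the grip in N (left out, the last holds). Time passes only in rows, so rows that repeat a pose let the fingers close, or fill a call up. It gives the time, the measured TCP pose, the force and the opening at its end, in the units of the state.
- bot.read_state(): the state, without advancing time (a new reading comes with each control period).
- bot.read_camera(name): name is "scene" or "top" or "wrist"; returns a dict with "pixels" (384x512x3 uint8, red, green, blue), "fx", "fy", "cx", "cy" (pixels), "R" (3x3) and "t" (3): a world point X has camera coordinates R X + t. Camera axes: x right, y down, z forward; pixel columns grow to the right and rows downward; lengths in m; the calibration is good to about 2 mm. The wrist camera is an equidistant fisheye: a pixel r from the principal point sees the ray r / f radians off the axis. A picture is of the moment at which its call begins. There is no depth.
- bot.finish_job(): hands the job in, once; it reports no verdict.
The state is a dict: "time": time; "q": joint angles; "joint_vel": joint speeds; "joint_torque": joint torques, N m; "tool_pos": TCP position; "tcp_rot": TCP orientation; "wrist_force": force on the tool from outside, world axes, zero at the start; "torque": the same for the moment, N m; "width": opening from 0.0 (shut) to 1.0 (fully open).
Only numpy, scipy, OpenCV 4.12 (cv2) and the standard library are available. Lean on these libraries where they do the work, as an engineer would, in place of code of your own. Each camera call takes 0.05 s, during which the arm holds its last target.

TASK

Sort the four amber vials by size: the two thin ones into channels of the yellow-hooded rack, the two thick ones into channels of the green-hooded rack, any channel, one vial in each. Lay every vial flat in its channel, cap at the upper end, and slide it gently down under the hood until its foot meets the toe wall; do not ram it. Leave the marker, sachet, cassette and swab pack where they lie.

Things in the scene. Friction and masses are not known exactly. Their poses are not given: they have to be found in the camera images.
- vial_a: one of four look-alike amber square vials with blue caps, lying flat. Two are thin (14 x 14 x 58 mm long), two thick (20 x 20 x 76 mm); which is which is not told: see it, or feel it by the finger opening. Origin: mid-length, on the face lying on the table at the start; x along the vial to the cap, z up. The cap is the last 16 mm of the length, 1 mm narrower than the body
- vial_b: one of four look-alike amber square vials with blue caps, lying flat. Two are thin (14 x 14 x 58 mm long), two thick (20 x 20 x 76 mm); which is which is not told: see it, or feel it by the finger opening. Origin: mid-length, on the face lying on the table at the start; x along the vial to the cap, z up. The cap is the last 16 mm of the length, 1 mm narrower than the body
- vial_c: one of four look-alike amber square vials with blue caps, lying flat. Two are thin (14 x 14 x 58 mm long), two thick (20 x 20 x 76 mm); which is which is not told: see it, or feel it by the finger opening. Origin: mid-length, on the face lying on the table at the start; x along the vial to the cap, z up. The cap is the last 16 mm of the length, 1 mm narrower than the body
- vial_d: one of four look-alike amber square vials with blue caps, lying flat. Two are thin (14 x 14 x 58 mm long), two thick (20 x 20 x 76 mm); which is which is not told: see it, or feel it by the finger opening. Origin: mid-length, on the face lying on the table at the start; x along the vial to the cap, z up. The cap is the last 16 mm of the length, 1 mm narrower than the body
- narrow_rack_bed: fixed bed (yellow hood) for thin vials, sloping up 30 degrees away from the robot. Origin: mid toe wall's inner face, on the bed, 20 mm above the table; x up the slope, y across, z off the bed. 62 mm long, 138 wide; 3 channels along x, 18 mm wide, between ribs 3 thick, 4 high. Hood over x = 0 to 16 mm: underside 19, top 22 mm off the bed; toe wall at x = 0
- wide_rack_bed: fixed bed (green hood) for thick vials, sloping up 30 degrees away from the robot. Origin: mid toe wall's inner face, on the bed, 20 mm above the table; x up the slope, y across, z off the bed. 80 mm long, 138 wide; 3 channels along x, 24 mm wide, between ribs 3 thick, 4 high. Hood over x = 0 to 16 mm: underside 25, top 28 mm off the bed; toe wall at x = 0
- narrow_rack_place0 (a point): where the centre of a seated vial's foot belongs in channel 0 (y = 46 mm in the bed's frame): at the toe wall, 7 mm off the bed
- narrow_rack_place1 (a point): where the centre of a seated vial's foot belongs in channel 1 (y = 0 mm in the bed's frame): at the toe wall, 7 mm off the bed
- narrow_rack_place2 (a point): where the centre of a seated vial's foot belongs in channel 2 (y = -46 mm in the bed's frame): at the toe wall, 7 mm off the bed
- wide_rack_place0 (a point): where the centre of a seated vial's foot belongs in channel 0 (y = 46 mm in the bed's frame): at the toe wall, 10 mm off the bed
- wide_rack_place1 (a point): where the centre of a seated vial's foot belongs in channel 1 (y = 0 mm in the bed's frame): at the toe wall, 10 mm off the bed
- wide_rack_place2 (a point): where the centre of a seated vial's foot belongs in channel 2 (y = -46 mm in the bed's frame): at the toe wall, 10 mm off the bed
- pen: black marker lying on the table, 140 x 17 x 16 mm, bystander; origin centre of its underside
- wipe: small white-blue sachet, 54 x 52 x 7 mm, bystander; origin centre of its underside
- cassette: white test cassette, 70 x 20 x 5 mm, bystander; origin centre of its underside
- swab: long flat swab pack, 175 x 31 x 8 mm, bystander; origin centre of its underside

How it is judged:
At the end, for the whole second after the job is handed in: Both 14 mm vials lie in the yellow-hooded rack and both 20 mm vials in the green-hooded one, cap uphill, foot within 5 mm of the toe wall, on any long face, flat in one channel (within 3 mm of its seated height, 5 mm of the channel's centre line and 0.13 rad of its direction), released and at rest (x of vial_a in the frame of narrow_rack_bed between 0.026 and 0.034 m and angle between vial_a's own x axis and vertical between 0.92 and 1.18 rad and angle between the x axis of each of vial_a, vial_d and the x axis of narrow_rack_bed, either way round below 0.13 rad and ((y of vial_a in the frame of narrow_rack_bed between -0.051 and -0.041 m and z of vial_a in the frame of narrow_rack_bed between -0.003 and 0.003 m) or (y of vial_a in the frame of narrow_rack_bed between -0.044 and -0.034 m and z of vial_a in the frame of narrow_rack_bed between 0.004 and 0.01 m) or (y of vial_a in the frame of narrow_rack_bed between -0.058 and -0.048 m and z of vial_a in the frame of narrow_rack_bed between 0.004 and 0.01 m) or (y of vial_a in the frame of narrow_rack_bed between -0.051 and -0.041 m and z of vial_a in the frame of narrow_rack_bed between 0.011 and 0.017 m) or (y of vial_a in the frame of narrow_rack_bed between -0.005 and 0.005 m and z of vial_a in the frame of narrow_rack_bed between -0.003 and 0.003 m) or (y of vial_a in the frame of narrow_rack_bed between 0.002 and 0.012 m and z of vial_a in the frame of narrow_rack_bed between 0.004 and 0.01 m) or (y of vial_a in the frame of narrow_rack_bed between -0.012 and -0.002 m and z of vial_a in the frame of narrow_rack_bed between 0.004 and 0.01 m) or (y of vial_a in the frame of narrow_rack_bed between -0.005 and 0.005 m and z of vial_a in the frame of narrow_rack_bed between 0.011 and 0.017 m) or (y of vial_a in the frame of narrow_rack_bed between 0.041 and 0.051 m and z of vial_a in the frame of narrow_rack_bed between -0.003 and 0.003 m) or (y of vial_a in the frame of narrow_rack_bed between 0.048 and 0.058 m and z of vial_a in the frame of narrow_rack_bed between 0.004 and 0.01 m) or (y of vial_a in the frame of narrow_rack_bed between 0.034 and 0.044 m and z of vial_a in the frame of narrow_rack_bed between 0.004 and 0.01 m) or (y of vial_a in the frame of narrow_rack_bed between 0.041 and 0.051 m and z of vial_a in the frame of narrow_rack_bed between 0.011 and 0.017 m)) and linear speed of each of vial_a, vial_b, vial_c, vial_d below 0.02 m/s and x of vial_b in the frame of wide_rack_bed between 0.035 and 0.043 m and angle between vial_b's own x axis and vertical between 0.92 and 1.18 rad and angle between the x axis of each of vial_b, vial_c and the x axis of wide_rack_bed, either way round below 0.13 rad and ((y of vial_b in the frame of wide_rack_bed between -0.051 and -0.041 m and z of vial_b in the frame of wide_rack_bed between -0.003 and 0.003 m) or (y of vial_b in the frame of wide_rack_bed between -0.041 and -0.031 m and z of vial_b in the frame of wide_rack_bed between 0.007 and 0.013 m) or (y of vial_b in the frame of wide_rack_bed between -0.061 and -0.051 m and z of vial_b in the frame of wide_rack_bed between 0.007 and 0.013 m) or (y of vial_b in the frame of wide_rack_bed between -0.051 and -0.041 m and z of vial_b in the frame of wide_rack_bed between 0.017 and 0.023 m) or (y of vial_b in the frame of wide_rack_bed between -0.005 and 0.005 m and z of vial_b in the frame of wide_rack_bed between -0.003 and 0.003 m) or (y of vial_b in the frame of wide_rack_bed between 0.005 and 0.015 m and z of vial_b in the frame of wide_rack_bed between 0.007 and 0.013 m) or (y of vial_b in the frame of wide_rack_bed between -0.015 and -0.005 m and z of vial_b in the frame of wide_rack_bed between 0.007 and 0.013 m) or (y of vial_b in the frame of wide_rack_bed between -0.005 and 0.005 m and z of vial_b in the frame of wide_rack_bed between 0.017 and 0.023 m) or (y of vial_b in the frame of wide_rack_bed between 0.041 and 0.051 m and z of vial_b in the frame of wide_rack_bed between -0.003 and 0.003 m) or (y of vial_b in the frame of wide_rack_bed between 0.051 and 0.061 m and z of vial_b in the frame of wide_rack_bed between 0.007 and 0.013 m) or (y of vial_b in the frame of wide_rack_bed between 0.031 and 0.041 m and z of vial_b in the frame of wide_rack_bed between 0.007 and 0.013 m) or (y of vial_b in the frame of wide_rack_bed between 0.041 and 0.051 m and z of vial_b in the frame of wide_rack_bed between 0.017 and 0.023 m)) and x of vial_c in the frame of wide_rack_bed between 0.035 and 0.043 m and angle between vial_c's own x axis and vertical between 0.92 and 1.18 rad and ((y of vial_c in the frame of wide_rack_bed between -0.051 and -0.041 m and z of vial_c in the frame of wide_rack_bed between -0.003 and 0.003 m) or (y of vial_c in the frame of wide_rack_bed between -0.041 and -0.031 m and z of vial_c in the frame of wide_rack_bed between 0.007 and 0.013 m) or (y of vial_c in the frame of wide_rack_bed between -0.061 and -0.051 m and z of vial_c in the frame of wide_rack_bed between 0.007 and 0.013 m) or (y of vial_c in the frame of wide_rack_bed between -0.051 and -0.041 m and z of vial_c in the frame of wide_rack_bed between 0.017 and 0.023 m) or (y of vial_c in the frame of wide_rack_bed between -0.005 and 0.005 m and z of vial_c in the frame of wide_rack_bed between -0.003 and 0.003 m) or (y of vial_c in the frame of wide_rack_bed between 0.005 and 0.015 m and z of vial_c in the frame of wide_rack_bed between 0.007 and 0.013 m) or (y of vial_c in the frame of wide_rack_bed between -0.015 and -0.005 m and z of vial_c in the frame of wide_rack_bed between 0.007 and 0.013 m) or (y of vial_c in the frame of wide_rack_bed between -0.005 and 0.005 m and z of vial_c in the frame of wide_rack_bed between 0.017 and 0.023 m) or (y of vial_c in the frame of wide_rack_bed between 0.041 and 0.051 m and z of vial_c in the frame of wide_rack_bed between -0.003 and 0.003 m) or (y of vial_c in the frame of wide_rack_bed between 0.051 and 0.061 m and z of vial_c in the frame of wide_rack_bed between 0.007 and 0.013 m) or (y of vial_c in the frame of wide_rack_bed between 0.031 and 0.041 m and z of vial_c in the frame of wide_rack_bed between 0.007 and 0.013 m) or (y of vial_c in the frame of wide_rack_bed between 0.041 and 0.051 m and z of vial_c in the frame of wide_rack_bed between 0.017 and 0.023 m)) and x of vial_d in the frame of narrow_rack_bed between 0.026 and 0.034 m and angle between vial_d's own x axis and vertical between 0.92 and 1.18 rad and ((y of vial_d in the frame of narrow_rack_bed between -0.051 and -0.041 m and z of vial_d in the frame of narrow_rack_bed between -0.003 and 0.003 m) or (y of vial_d in the frame of narrow_rack_bed between -0.044 and -0.034 m and z of vial_d in the frame of narrow_rack_bed between 0.004 and 0.01 m) or (y of vial_d in the frame of narrow_rack_bed between -0.058 and -0.048 m and z of vial_d in the frame of narrow_rack_bed between 0.004 and 0.01 m) or (y of vial_d in the frame of narrow_rack_bed between -0.051 and -0.041 m and z of vial_d in the frame of narrow_rack_bed between 0.011 and 0.017 m) or (y of vial_d in the frame of narrow_rack_bed between -0.005 and 0.005 m and z of vial_d in the frame of narrow_rack_bed between -0.003 and 0.003 m) or (y of vial_d in the frame of narrow_rack_bed between 0.002 and 0.012 m and z of vial_d in the frame of narrow_rack_bed between 0.004 and 0.01 m) or (y of vial_d in the frame of narrow_rack_bed between -0.012 and -0.002 m and z of vial_d in the frame of narrow_rack_bed between 0.004 and 0.01 m) or (y of vial_d in the frame of narrow_rack_bed between -0.005 and 0.005 m and z of vial_d in the frame of narrow_rack_bed between 0.011 and 0.017 m) or (y of vial_d in the frame of narrow_rack_bed between 0.041 and 0.051 m and z of vial_d in the frame of narrow_rack_bed between -0.003 and 0.003 m) or (y of vial_d in the frame of narrow_rack_bed between 0.048 and 0.058 m and z of vial_d in the frame of narrow_rack_bed between 0.004 and 0.01 m) or (y of vial_d in the frame of narrow_rack_bed between 0.034 and 0.044 m and z of vial_d in the frame of narrow_rack_bed between 0.004 and 0.01 m) or (y of vial_d in the frame of narrow_rack_bed between 0.041 and 0.051 m and z of vial_d in the frame of narrow_rack_bed between 0.011 and 0.017 m))); the robot touches nothing.
It fails at once if a vial is rammed into a rack with more than 60 N (contact force between any of vial_a, vial_b, vial_c, vial_d and narrow_rack_bed above 60 N or contact force between any of vial_a, vial_b, vial_c, vial_d and wide_rack_bed above 60 N).
It fails at once if the marker, sachet, cassette or swab pack is moved more than 25 mm (distance of any of pen, wipe, cassette, swab from where it was at the start of the episode above 0.025 m).
It also fails if it takes over 72 s, if anything falls off the work surface, if the arm or the gripper's body presses on something with over 40 N, if the wrist force passes 120 N, or if a joint passes its speed limit or range.

## Working session

There is one attempt and no reset: what is moved stays moved. The work goes in short steps, Python scripts to look and compute and a shell command to move; the robot and the scene stay as the last step left them, time stands still between calls to the robot, and variables do not carry over. Pictures are saved under pics/ and viewed, and the job is handed in when it is done.

```bash
ls; mkdir -p pics
cat > h.py <<'E'
import numpy as np, cv2
from workcell import bot
def snap(n,f):
    c=bot.read_camera(n); cv2.imwrite('pics/'+f,cv2.cvtColor(c['pixels'],cv2.COLOR_RGB2BGR))
    np.savez('pics/'+f+'.npz',**{k:np.array(v) for k,v in c.items()}); return c
def load(f): return np.load('pics/'+f+'.npz')
def ray(c,u,v):
    R=c['R'];t=c['t'];o=-R.T@t
    d=np.array([(u-c['cx'])/c['fx'],(v-c['cy'])/c['fy'],1.])
    return o,R.T@d
def px(c,u,v,z):
    o,d=ray(c,u,v); return o+d*(z-o[2])/d[2]
def proj(c,X):
    p=c['R']@np.array(X)+c['t']; return np.array([c['fx']*p[0]/p[2]+c['cx'],c['fy']*p[1]/p[2]+c['cy']])
E
python3 - <<'E'
from h import *
s=bot.read_state();print(s)
for n in('scene','top','wrist'):
    c=snap(n,n+'0.png');print(n,c['fx'],c['cx'],c['cy'],(-np.array(c['R']).T@c['t']).round(3))
E
```

```text
pics
{'time': 0.0, 'q': array([-1.23285292e+00,  2.64771406e-01,  1.60539625e+00,  1.57624534e-05,
        1.27364523e+00, -3.69372672e-02]), 'joint_vel': array([ 0.00051743,  0.00148059, -0.00145543, -0.00251461, -0.00059573,
       -0.00042991]), 'joint_torque': array([ 2.42166017e-03, -5.15105331e+01, -3.67312038e+01,  2.31847671e-04,
        1.27732390e-02, -1.25434084e-05]), 'tool_pos': array([ 0.24691675, -0.6274995 ,  0.25493761]), 'tcp_rot': array([-0.38280912,  2.01888432, -2.014374  ]), 'wrist_force': array([ 0.18475375, -1.26046621,  0.25076544]), 'torque': array([-0.0531063 , -0.02114713, -0.04156155]), 'width': 0.999266398763879}
scene 400.85410655929627 257.69312417646364 192.60078861769043 [-0.012 -0.523  0.584]
top 411.25024217617937 261.85580762975945 189.4248837648931 [ 0.442 -0.068  1.029]
wrist 297.3186396354542 257.6408266591686 193.91543133563798 [ 0.317 -0.601  0.373]
```

View pics/scene0.png

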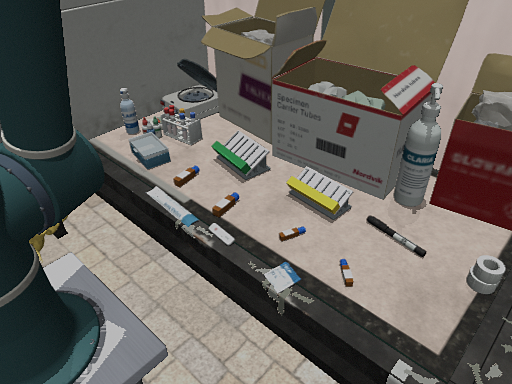

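View pics/top0.png

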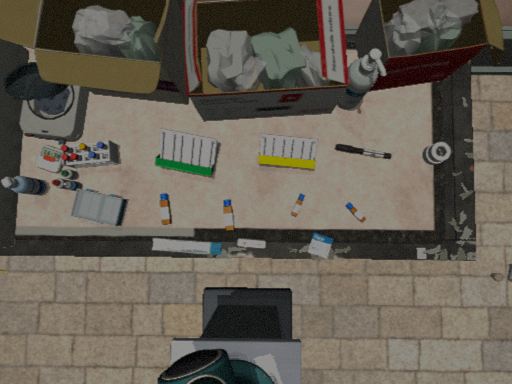

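Run:
```python
import cv2
i=cv2.imread('pics/top0.png')
for k,(a,b,c,d) in enumerate([(30,230,0,260),(30,230,250,512)]):
    cv2.imwrite(f'pics/topc{k}.png',cv2.resize(i[a:b,c:d],None,fx=3,fy=3,interpolation=cv2.INTER_CUBIC))
```

```text
(no output)
```

View pics/topc0.png

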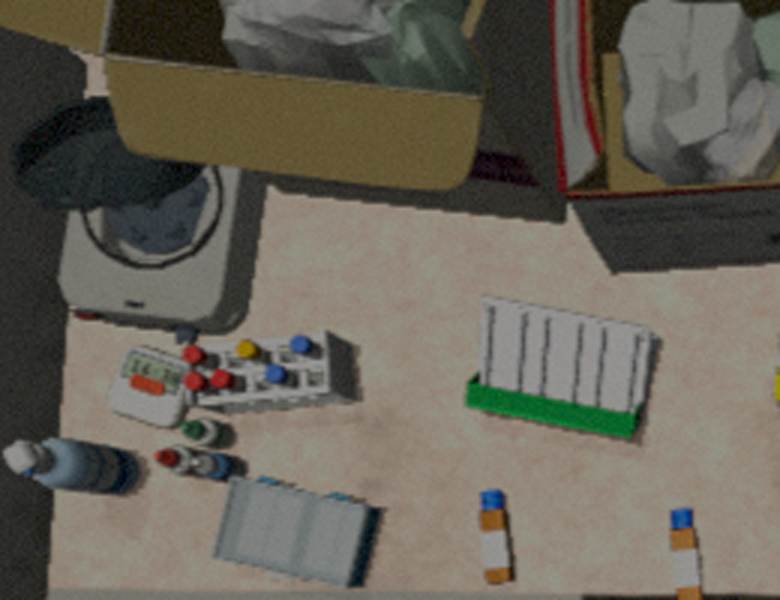

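View pics/topc1.png

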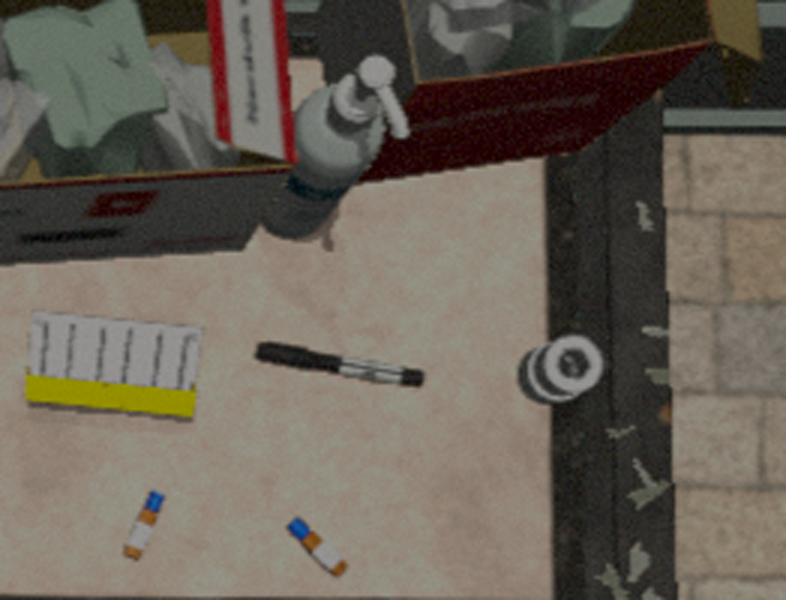

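Run:
```python
import cv2
i=cv2.imread('pics/scene0.png')
cv2.imwrite('pics/sc.png',cv2.resize(i[120:300,160:390],None,fx=3.4,fy=3.3,interpolation=cv2.INTER_CUBIC))
i=cv2.imread('pics/top0.png')
for k,(u,v) in enumerate([(165,209),(229,214),(298,205),(356,212)]):
    j=cv2.resize(i[v-22:v+22,u-22:u+22],(390,390),interpolation=cv2.INTER_CUBIC)
    globals()[f'j{k}']=j
cv2.imwrite('pics/v4.png',cv2.resize(cv2.vconcat([cv2.hconcat([j0,j1]),cv2.hconcat([j2,j3])]),(600,600)))
```

```text
(no output)
```

View pics/wrist0.png

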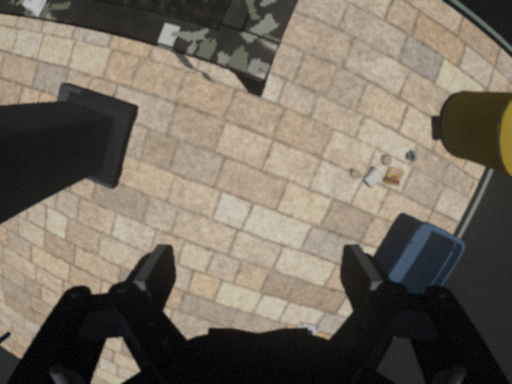

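View pics/v4.png

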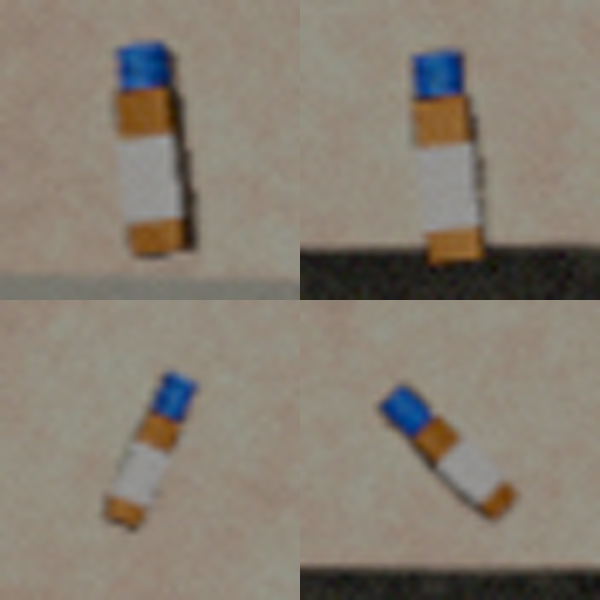

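View pics/sc.png

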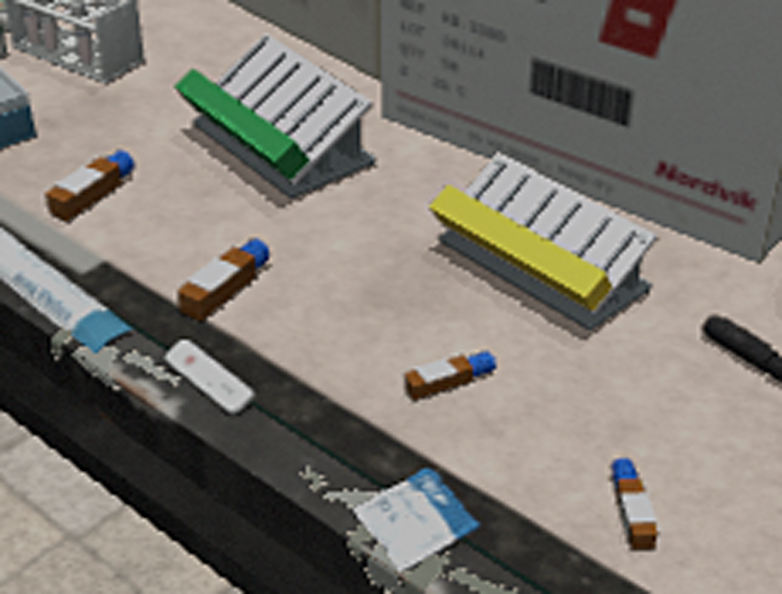

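Run:
```python
import cv2
i=cv2.imread('pics/top0.png')
a=cv2.resize(i[122:182,150:225],(800,600)[:2],interpolation=cv2.INTER_CUBIC); cv2.imwrite('pics/rg.png',cv2.resize(i[122:182,150:225],None,fx=10,fy=10,interpolation=cv2.INTER_CUBIC))
cv2.imwrite('pics/ry.png',cv2.resize(i[125:177,252:324],None,fx=10,fy=10,interpolation=cv2.INTER_CUBIC))
```

```text
(no output)
```

View pics/rg.png

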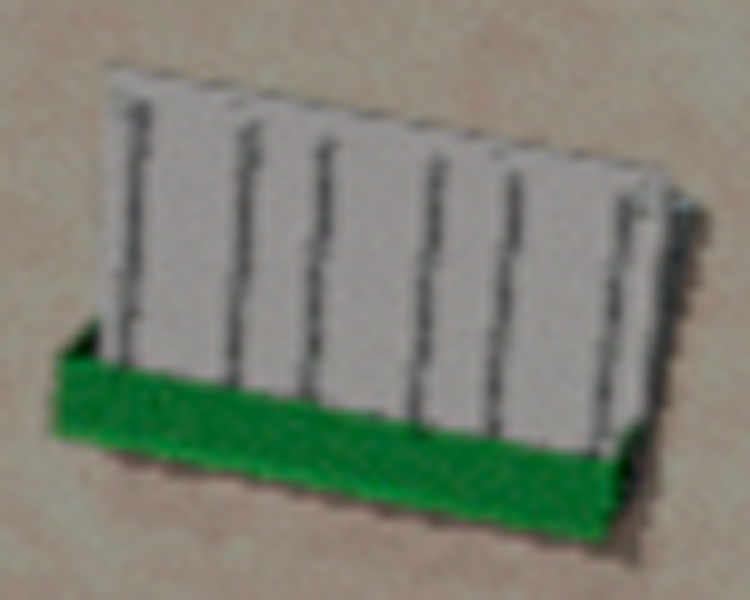

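View pics/ry.png

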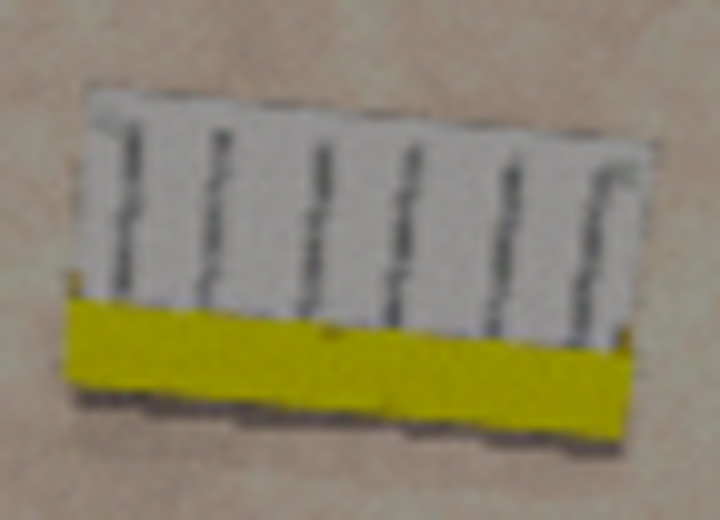

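```bash
cat > fit.py <<'E'
from h import *
from scipy.optimize import least_squares
from scipy.spatial.transform import Rotation as Ro
c=load('top0.png')
def rackT(p):
    x,y,yaw=p
    return Ro.from_euler('ZY',[yaw,-np.pi/6]).as_matrix(), np.array([x,y,.02])
def fit(X,P):
    P=np.array(P)-.4
    f=lambda p:(np.array([proj(c,rackT(p)[0]@x+rackT(p)[1]) for x in np.array(X)/1000])-P).ravel()
    r=least_squares(f,[.55,.1,0]);return r.x,r.fun.reshape(-1,2)
if __name__=='__main__':
    X=lambda L,h:[(L,69,0),(L,-69,0),(16,69,h),(16,-69,h)]
    for n,L,h,P in(('wide',80,28,[(161,128.9),(216.8,139.2),(156.4,157.8),(211.7,168.2)]),('narrow',62,22,[(260.8,134),(317.5,139.5),(258.8,154.9),(315.2,160.1)])):
        p,r=fit(X(L,h),P);print(n,p[:2].round(4),np.degrees(p[2]).round(2));print(r.round(1).tolist())
        R,t=rackT(p)
        for y in(46,0,-46): print('  foot ch',y,(R@[0,y/1000,0]+t).round(4),'caproof',(R@[L/1000,y/1000,0]+t).round(4))
    for n,z,a,b in(('v0',.02,(164,193.5),(166,224)),('v1',.02,(227.1,199.3),(230,230.1)),('v2',.014,(302.7,194),(294.2,215.6)),('v3',.014,(347.5,203.6),(364.4,220.1))):
        A=px(c,a[0]-.4,a[1]-.4,z);B=px(c,b[0]-.4,b[1]-.4,z);d=A-B
        print(n,((A+B)/2).round(4),'len',np.linalg.norm(d).round(4),'yaw',np.degrees(np.arctan2(d[1],d[0])).round(1))
    s=bot.read_state();print(Ro.from_rotvec(s['tcp_rot']).as_matrix().round(3))
    print('carton',px(c,195-.4,120,0),px(c,345,112,0))
E
python3 fit.py
```

```text
wide [0.5804 0.129 ] -10.04
[[-0.2, 0.1], [0.5, 0.1], [-0.6, -0.1], [0.4, -0.1]]
  foot ch 46 [0.5884 0.1743 0.02  ] caproof [0.6566 0.1622 0.06  ]
  foot ch 0 [0.5804 0.129  0.02  ] caproof [0.6486 0.117  0.06  ]
  foot ch -46 [0.5724 0.0837 0.02  ] caproof [0.6406 0.0717 0.06  ]
narrow [ 0.5929 -0.1181] -5.07
[[-0.2, -0.1], [0.1, -0.2], [-0.3, 0.0], [0.4, 0.3]]
  foot ch 46 [ 0.597  -0.0723  0.02  ] caproof [ 0.6504 -0.077   0.051 ]
  foot ch 0 [ 0.5929 -0.1181  0.02  ] caproof [ 0.6464 -0.1229  0.051 ]
  foot ch -46 [ 0.5888 -0.1639  0.02  ] caproof [ 0.6423 -0.1687  0.051 ]
v0 [0.471  0.1793 0.02  ] len 0.0752 yaw 5.3
v1 [0.4578 0.0228 0.02  ] len 0.0758 yaw 6.3
v2 [ 0.4838 -0.1488  0.014 ] len 0.0574 yaw -21.3
v3 [ 0.4677 -0.2903  0.014 ] len 0.0576 yaw 45.7
[[-0.931 -0.001  0.366]
 [-0.366  0.002 -0.931]
 [-0.    -1.    -0.002]]
carton [0.69696344 0.11384026 0.        ] [ 0.72045702 -0.26867596  0.        ]
```

Run:
```python
import cv2
from h import *
c=load('top0.png')
for v,u in((93,158),(93,60),(93,250),(93,190)):
  print((u,v),[px(c,u,v,z)[:2].round(3).tolist() for z in(.1,.2,.25,.3,.4)])
i=cv2.imread('pics/scene0.png')
cv2.imwrite('pics/sc2.png',cv2.resize(i[0:190,190:450],None,fx=3,fy=3,interpolation=cv2.INTER_CUBIC))
i=cv2.imread('pics/top0.png')
cv2.imwrite('pics/tc2.png',cv2.resize(i[0:150,20:290],None,fx=2.9,fy=2.9,interpolation=cv2.INTER_CUBIC))
```

```text
(158, 93) [[0.735, 0.182], [0.703, 0.155], [0.688, 0.142], [0.672, 0.129], [0.64, 0.102]]
(60, 93) [[0.733, 0.41], [0.702, 0.358], [0.686, 0.333], [0.671, 0.307], [0.639, 0.256]]
(250, 93) [[0.736, -0.03], [0.705, -0.034], [0.689, -0.036], [0.673, -0.038], [0.641, -0.042]]
(190, 93) [[0.735, 0.108], [0.704, 0.089], [0.688, 0.08], [0.672, 0.07], [0.641, 0.051]]
```

View pics/sc2.png

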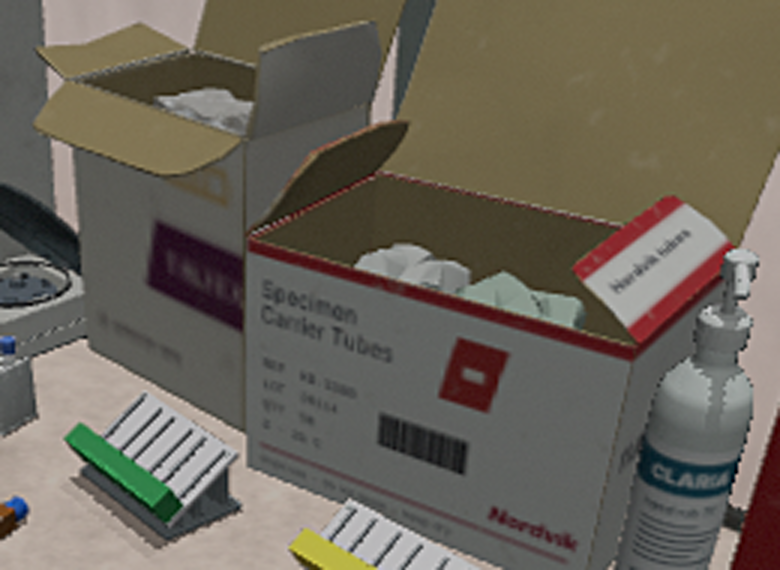

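View pics/tc2.png

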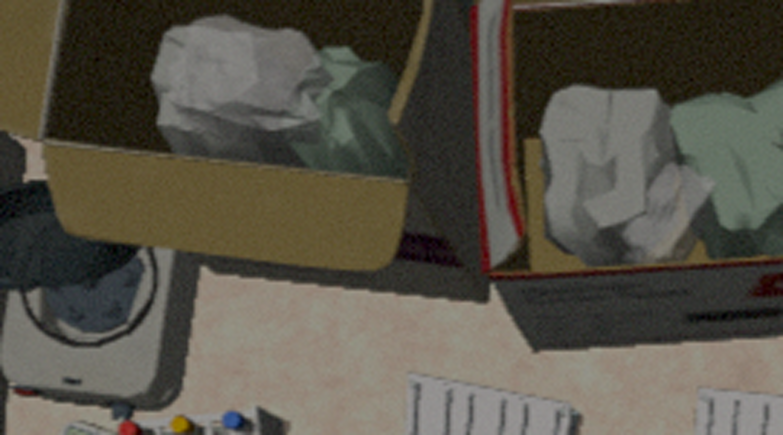

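Run:
```python
from h import *
a=load('top0.png');b=load('scene0.png')
def tri(p,q):
    o1,d1=ray(a,*p);o2,d2=ray(b,*q)
    s=np.linalg.lstsq(np.c_[d1,-d2],o2-o1,rcond=None)[0]
    A=o1+d1*s[0];B=o2+d2*s[1];return ((A+B)/2).round(3),np.linalg.norm(A-B).round(4)
print(tri((187.2,93.8),(272.3,79)),tri((205.2,120.7),(272.5,155.5)))
print('flap',tri((154.5,91),(262,54)),tri((40,78),(202.5,42)))
print('fl left',tri((40,75),(202.5,42)))
```

```text
(array([0.698, 0.091, 0.215]), np.float64(0.0017)) (array([0.695, 0.086, 0.001]), np.float64(0.0006))
flap (array([0.694, 0.136, 0.267]), np.float64(0.0236)) (array([0.721, 0.374, 0.244]), np.float64(0.0081))
fl left (array([0.726, 0.377, 0.242]), np.float64(0.0038))
```

```bash
python3 -m jog '[[30,60,0,10.5,50],[60,120,0,21,50],[90,180,-10,31.5,50],[120,240,-20,42,50],[150,300,-40,52.5,50],[180,360,-60,63,50],[210,420,-80,73.5,50],[233,480,-100,84,50],[233,480,-120,94.5,50],[233,480,-140,105,50]]' 25
```

```text
time: 1.4
tool_pos: [0.48, -0.1448, 0.1146]
tcp_rot: [-1.448, 0.722, -0.719]
wrist_force: [-0.0, -1.3, -0.0]
width: 0.584
```

```bash
python3 -m jog '[[0,0,-15,10.5,45],[0,0,-30,21,45],[0,0,-40,31.5,45],[0,0,-40,32.2,45],[0,0,-40,32.2,45],[0,0,-40,32.2,45],[0,0,-40,32.2,45],[0,0,-40,32.2,45],[0,0,-40,32.2,45],[0,0,-40,32.2,45]]' 25
python3 - <<'E'
from h import *
from scipy.spatial.transform import Rotation as Ro
snap('wrist','w1.png')
c=snap('top','t1.png');i=cv2.imread('pics/t1.png')
cv2.imwrite('pics/t1c.png',cv2.resize(i[100:250,200:400],None,fx=4,fy=4))
s=bot.read_state();M=Ro.from_rotvec(s['tcp_rot']).as_matrix()
print(s['tool_pos'],s['q'].round(3),M.round(3),np.degrees(np.arctan2(M[0,2],-M[1,2])))
E
```

```text
time: 2.65
tool_pos: [0.4801, -0.1481, 0.0763]
tcp_rot: [-1.551, 0.292, -0.292]
wrist_force: [0.3, -0.3, 0.7]
width: 0.532
[ 0.480079   -0.14811733  0.07626424] [-0.349  0.128  2.131  0.     0.883 -1.547] [[ 0.932 -0.     0.364]
 [-0.364  0.     0.932]
 [-0.    -1.     0.   ]] 158.6701555300901
```

View pics/w1.png

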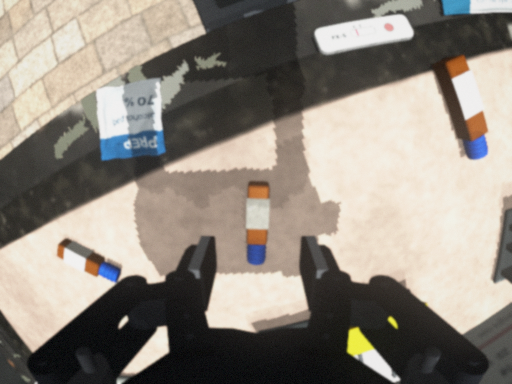

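View pics/t1c.png

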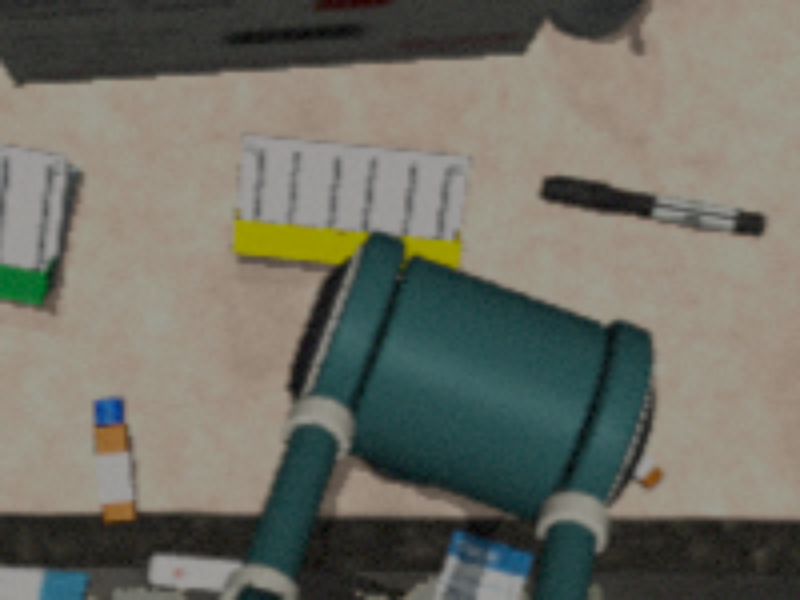

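```bash
python3 -m jog '[[0,1,-15,0,40],[0,1,-30,0,30],[0,1,-43,0,26],[0,1,-43,0,26],[0,1,-43,0,10],[0,1,-43,0,5],[0,1,-43,0,5],[0,1,-43,0,5],[0,1,-23,0,5],[0,1,7,0,5]]' 25
```

```text
time: 4.0
tool_pos: [0.479, -0.1468, 0.0829]
tcp_rot: [-1.551, 0.294, -0.29]
wrist_force: [0.6, -0.7, -0.6]
width: 0.153
```

```bash
python3 -m jog '[[0,0,20,4,5],[30,-4,40,8,5],[70,-10,50,12,5],[110,-15,50,16.3,5],[143,-20,45,16.3,5],[143,-20,40,16.3,5],[143,-20,40,16.3,5],[143,-20,40,16.3,5],[143,-20,40,16.3,5],[143,-20,40,16.3,5]]' 25
python3 - <<'E'
from h import *
from scipy.spatial.transform import Rotation as Ro
snap('wrist','w2.png')
c=snap('scene','s2.png');i=cv2.imread('pics/s2.png')
cv2.imwrite('pics/s2c.png',cv2.resize(i[120:270,230:400],None,fx=4,fy=4,interpolation=cv2.INTER_CUBIC))
s=bot.read_state();M=Ro.from_rotvec(s['tcp_rot']).as_matrix()
print(s['tool_pos'],s['q'].round(3),np.degrees(np.arctan2(M[0,2],-M[1,2])),s['width']*85.4)
E
```

```text
time: 5.25
tool_pos: [0.6228, -0.1672, 0.1237]
tcp_rot: [-1.57, 0.069, -0.069]
wrist_force: [-0.3, 0.1, -0.0]
width: 0.149
[ 0.62299394 -0.16717238  0.12360572] [-0.301  0.317  1.794 -0.     1.031 -1.784] 174.96753864516123 13.10256070141967
```

View pics/w2.png

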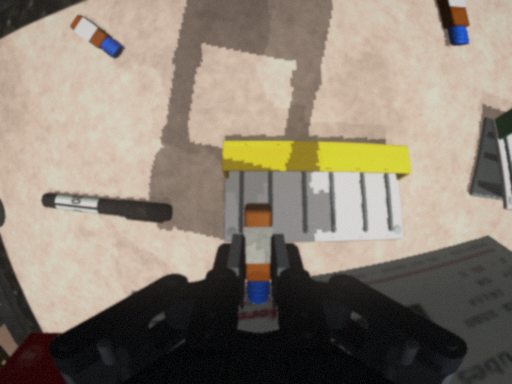

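View pics/s2c.png

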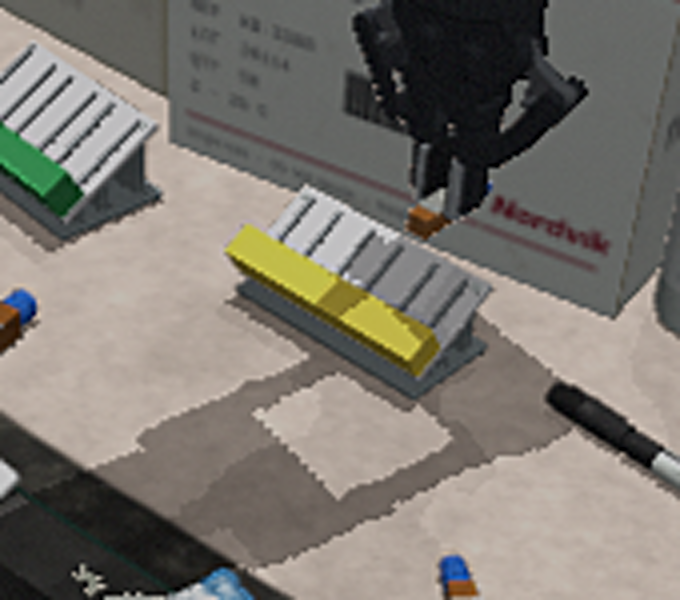

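```bash
python3 -m jog '[[0,0,-15,0,5],[0,0,-30,0,5],[0,0,-36,0,5],[0,0,-38,0,5],[0,0,-39,0,5],[0,0,-40,0,5],[0,0,-41,0,5],[0,0,-42,0,5],[0,0,-43,0,5],[0,0,-43,0,5]]' 25
python3 - <<'E'
from h import *
snap('wrist','w3.png')
c=snap('scene','s3.png');i=cv2.imread('pics/s3.png')
a=cv2.resize(i[140:230,280:370],(450,450),interpolation=cv2.INTER_CUBIC)
b=cv2.resize(cv2.imread('pics/w3.png')[130:330,180:420],(480,450),interpolation=cv2.INTER_CUBIC)
cv2.imwrite('pics/m3.png',cv2.resize(cv2.hconcat([a,b]),(800,387)))
E
```

```text
time: 6.6
tool_pos: [0.6237, -0.1673, 0.0826]
tcp_rot: [-1.57, 0.068, -0.07]
wrist_force: [-4.2, 1.2, 9.5]
width: 0.154
```

View pics/m3.png

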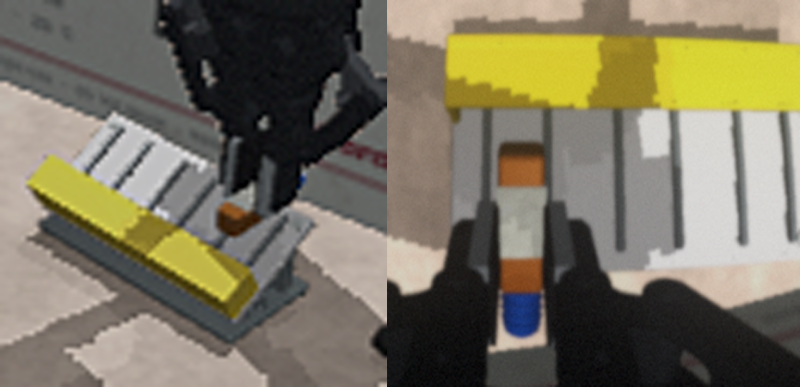

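```bash
python3 -m jog '[[0,0,-1,0,5],[0,0,-2,0,5],[0,0,-3,0,5],[0,0,-4,0,5],[0,0,-5,0,5],[0,0,-5,0,5],[0,0,-5,0,5],[0,0,-5,0,5],[0,0,-5,0,5],[0,0,-5,0,5]]' 20
python3 - <<'E'
from h import *
snap('wrist','w3.png')
c=snap('scene','s3.png');i=cv2.imread('pics/s3.png')
a=cv2.resize(i[140:230,280:370],(450,450),interpolation=cv2.INTER_CUBIC)
b=cv2.resize(cv2.imread('pics/w3.png')[130:330,180:420],(480,450),interpolation=cv2.INTER_CUBIC)
cv2.imwrite('pics/m4.png',cv2.resize(cv2.hconcat([a,b]),(800,387)))
E
```

```text
time: 7.95
tool_pos: [0.624, -0.1675, 0.0797]
tcp_rot: [-1.57, 0.067, -0.07]
wrist_force: [-7.9, 2.3, 19.6]
width: 0.151
```

View pics/m4.png

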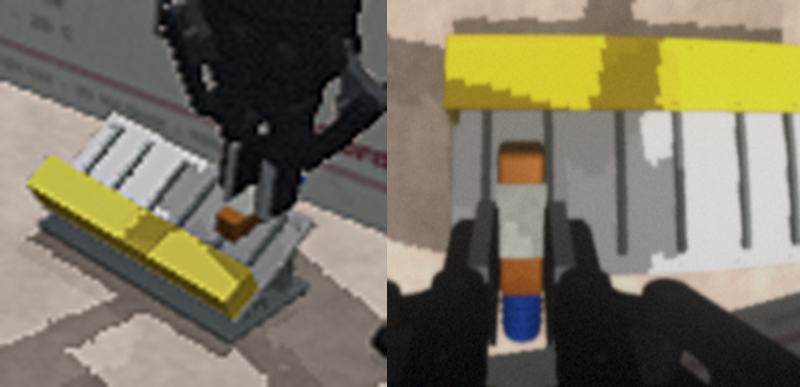

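```bash
python3 -m jog '[[0,0,2,0,5],[0,0,4,0,5],[0,0,4,0,5],[0,0,4,0,20],[0,0,4,0,20],[0,0,4,0,20],[0,0,4,0,20],[0,0,4,0,20],[0,0,4,0,20],[0,0,4,0,20]]' 20
python3 - <<'E'
from h import *
snap('wrist','w3.png')
c=snap('scene','s3.png');i=cv2.imread('pics/s3.png')
a=cv2.resize(i[140:230,280:370],(450,450),interpolation=cv2.INTER_CUBIC)
b=cv2.resize(cv2.imread('pics/w3.png')[130:330,180:420],(480,450),interpolation=cv2.INTER_CUBIC)
cv2.imwrite('pics/m5.png',cv2.resize(cv2.hconcat([a,b]),(800,387)))
E
```

```text
time: 9.3
tool_pos: [0.6231, -0.1671, 0.0793]
tcp_rot: [-1.57, 0.069, -0.069]
wrist_force: [-1.0, 1.0, 0.8]
width: 0.232
```

View pics/m5.png

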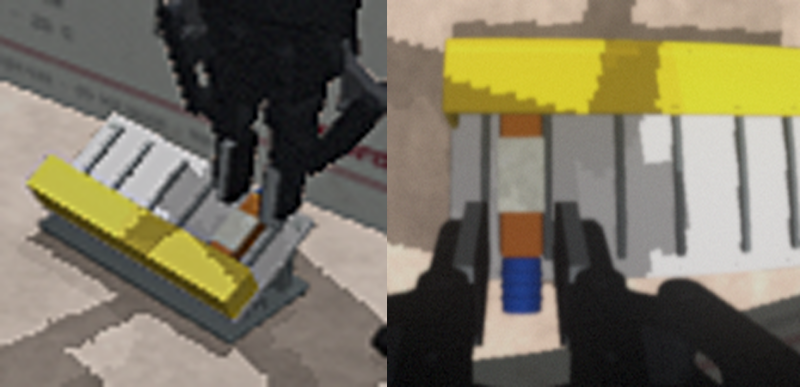

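```bash
cat >> h.py <<'E'
from scipy.spatial.transform import Rotation as Ro
RACK={'n':(.5929,-.1181,-5.07),'w':(.5804,.129,-10.04)}
def fish(c,X):
    p=c['R']@np.array(X)+c['t'];r=np.hypot(p[0],p[1]);th=np.arctan2(r,p[2])
    return np.array([c['cx']+c['fx']*th*p[0]/r,c['cy']+c['fy']*th*p[1]/r])
def rk(n,x,y,z):
    a=RACK[n];return Ro.from_euler('ZY',[a[2],-30],degrees=True).as_matrix()@(np.array([x,y,z])/1000)+[a[0],a[1],.02]
E
python3 - <<'E'
from h import *
c=load('w3.png')
print('bedend',fish(c,rk('n',62,-46,0)))
print('hood edge',fish(c,rk('n',16,-46,22)),fish(c,rk('n',16,-69,22)))
for d in(0,5,10,20):print(d,'capend top',fish(c,rk('n',58+d,-46,13.5)),'cap/body',fish(c,rk('n',42+d,-46,14)))
E
python3 - <<'E'
import cv2
cv2.imwrite('pics/w3c.png',cv2.resize(cv2.imread('pics/w3.png')[180:300,200:320],(720,720),interpolation=cv2.INTER_CUBIC)[:600])
E
```

```text
bedend [258.67498899 274.56295205]
hood edge [259.00082942 187.59416167] [215.37902877 187.53413582]
0 capend top [258.79179373 268.30609317] cap/body [258.85410317 238.47030165]
5 capend top [258.77186803 277.60440238] cap/body [258.83689601 247.78205721]
10 capend top [258.7511567  286.86943729] cap/body [258.81878824 257.11892767]
20 capend top [258.70756107 305.22952841] cap/body [258.77998487 275.7945244 ]
```

View pics/w3c.png

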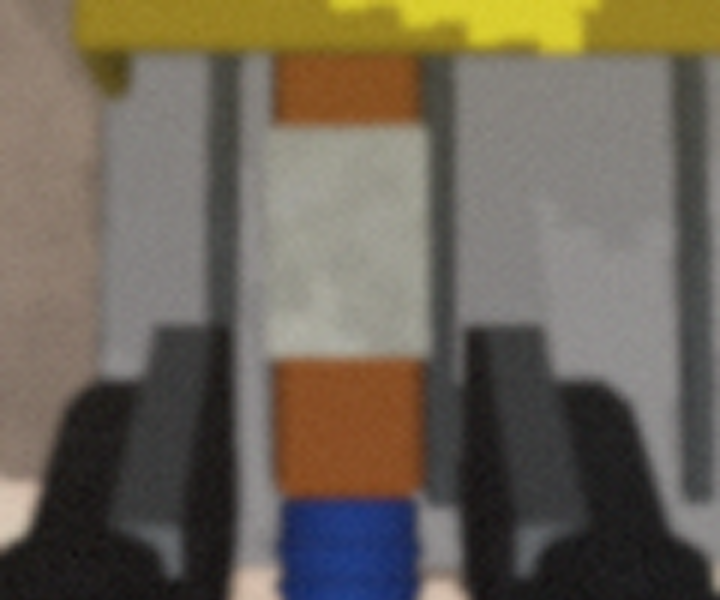

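```bash
python3 -m jog '[[0,0,-2.5,0,20],[0,0,-2.5,0,8],[0,0,-2.5,0,5],[0,0,-2.5,0,5],[0,0,-2.5,0,5],[-3,0.3,-4.2,0,5],[-6,0.5,-6,0,5],[-9,0.8,-7.7,0,5],[-11.3,1,-9,0,5],[-11.3,1,-9,0,5]]' 20;  python3 - <<'E'
from h import *
c=snap('wrist','w4.png')
print('hood edge',fish(c,rk('n',16,-46,22)))
for d in(0,5,10):print(d,'cap/body',fish(c,rk('n',42+d,-46,14)))
cv2.imwrite('pics/w4c.png',cv2.resize(cv2.imread('pics/w4.png')[180:300,200:320],(720,720),interpolation=cv2.INTER_CUBIC)[:600])
E
```

```text
time: 10.65
tool_pos: [0.6117, -0.1661, 0.0703]
tcp_rot: [-1.57, 0.069, -0.069]
wrist_force: [0.2, -0.5, -0.6]
width: 0.152
hood edge [259.00136894 214.34112965]
0 cap/body [258.84021797 265.56672269]
5 cap/body [258.82079956 275.02271566]
10 cap/body [258.80052999 284.44955232]
```

View pics/w4c.png

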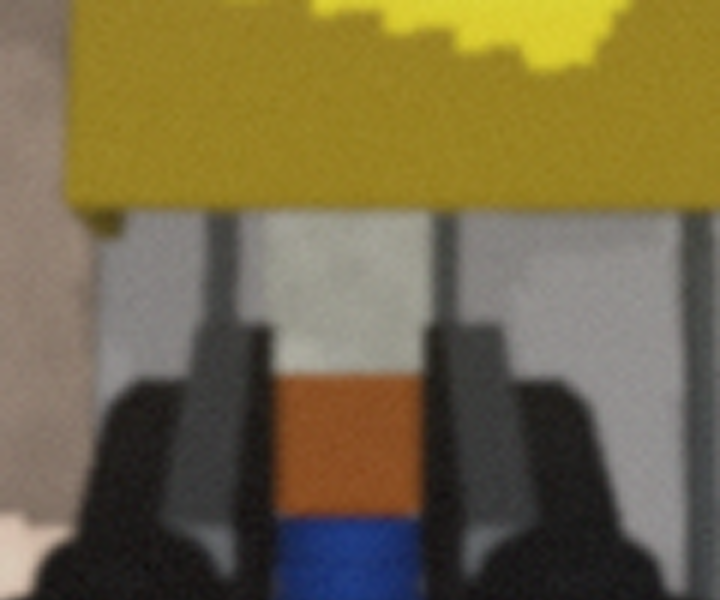

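```bash
python3 -m jog '[[0,0,0,0,20],[0,0,0,0,20],[0,0,0,0,20],[0,0,30,0,20],[0,0,60,0,22],[-30,-27,60,6,45],[-80,-67,55,14,45],[-120,-100,40,22,45],[-147,-127,20,24,45],[-147,-127,10,24,45]]' 25;  python3 - <<'E'
from h import *
c=snap('wrist','w5.png')
s=bot.read_state();M=Ro.from_rotvec(s['tcp_rot']).as_matrix()
print(s['tool_pos'],s['q'].round(3),np.degrees(np.arctan2(M[0,2],-M[1,2])))
for x in((.4677,-.2903,.014),(.465,-.293,.014)):print(fish(c,x))
c=snap('top','t5.png')
cv2.imwrite('pics/t5c.png',cv2.resize(cv2.imread('pics/t5.png')[120:180,250:330],(800,600),interpolation=cv2.INTER_CUBIC))
E
```

```text
time: 11.95
tool_pos: [0.4624, -0.2942, 0.0792]
tcp_rot: [-1.554, -0.256, 0.258]
wrist_force: [0.3, -0.3, 0.0]
width: 0.526
[ 0.4630188  -0.29311584  0.07830301] [-0.61   0.206  2.033  0.     0.905 -2.509] -161.19823558668736
[261.57924339 229.04655865]
[259.07910345 224.35168269]
```

View pics/w5.png

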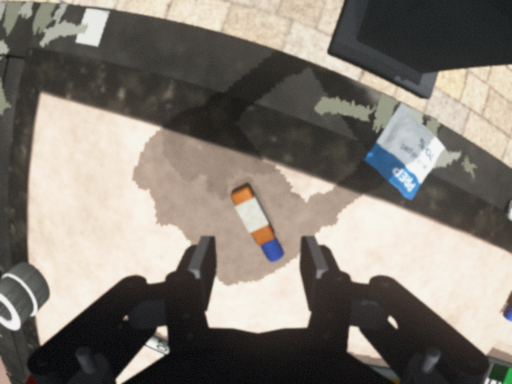

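View pics/t5c.png

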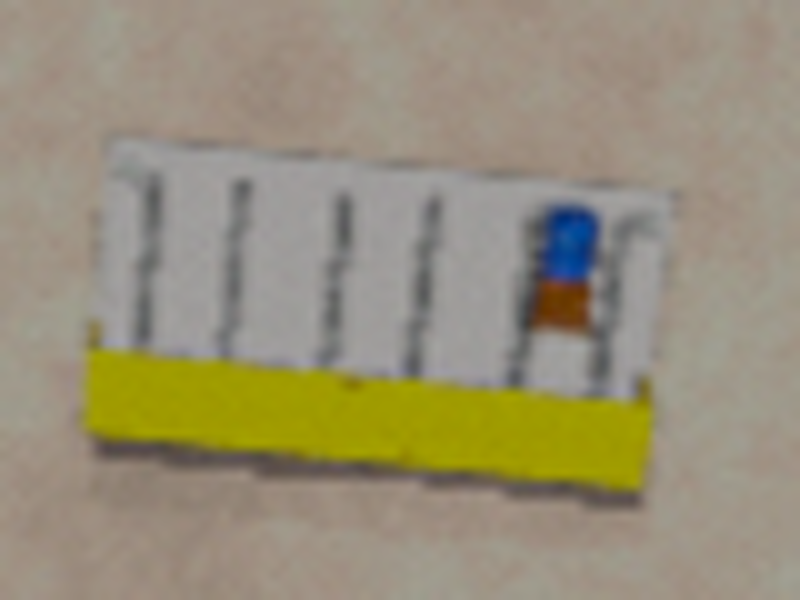

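Run:
```python
from h import *
c=load('w2.png')
p=np.array([.623,-.1672,.1047]);h=np.array([.9961,-.0884,0])
for f in(23,25,27,29,31): print(f,'foot',fish(c,p-h*f/1000),'capend',fish(c,p+h*(58-f)/1000-[0,0,.0005]))
cv2.imwrite('pics/w2c.png',cv2.resize(cv2.imread('pics/w2.png')[190:310,200:320],(600,600),interpolation=cv2.INTER_CUBIC))
c=load('w1.png')
v=np.array([.4838,-.1488,.014]);a=np.radians(-21.3);h=np.array([np.cos(a),np.sin(a),0])
print('w1 foot',fish(c,v-h*.029),'cap',fish(c,v+h*.029))
cv2.imwrite('pics/w1c.png',cv2.resize(cv2.imread('pics/w1.png')[170:290,200:320],(600,600),interpolation=cv2.INTER_CUBIC))
```

```text
23 foot [258.61218896 212.15744794] capend [258.25347851 305.34078339]
25 foot [258.6253451  208.32641492] capend [258.26460644 302.67455434]
27 foot [258.63850944 204.4591892 ] capend [258.27583385 299.97023839]
29 foot [258.65167606 200.5565823 ] capend [258.28715985 297.22747069]
31 foot [258.66483884 196.61946942] capend [258.29858348 294.44590216]
w1 foot [259.18029394 183.86485628] cap [258.94950883 264.37892519]
```

View pics/w2c.png

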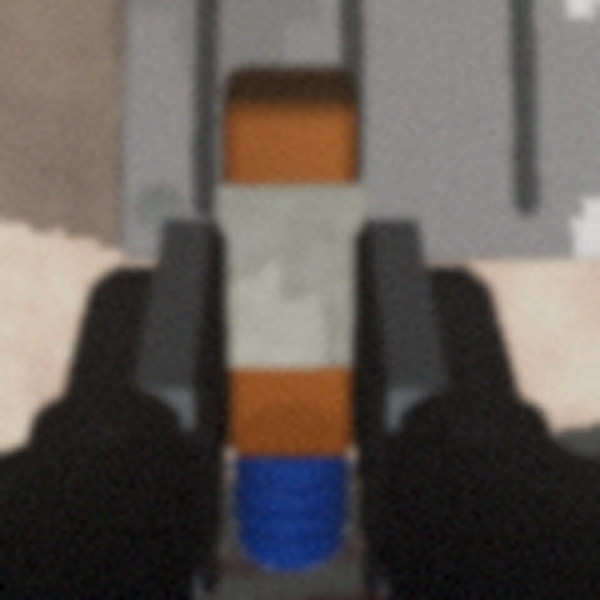

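View pics/w1c.png

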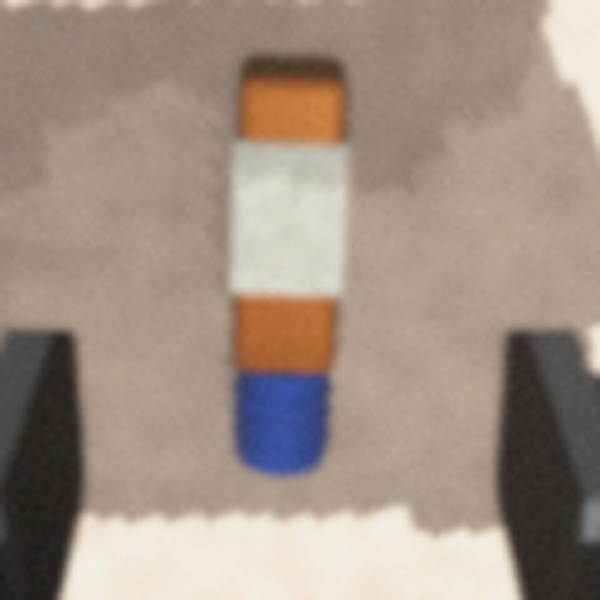

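Run:
```python
from h import *
c=load('w5.png')
v=np.array([.4677,-.2903,.014]);a=np.radians(45.7);h=np.array([np.cos(a),np.sin(a),0])
print('foot',fish(c,v-h*.029),'cap',fish(c,v+h*.029), 'lab',fish(c,v+h*.013))
cv2.imwrite('pics/w5c.png',cv2.resize(cv2.imread('pics/w5.png')[170:290,200:320],(600,600),interpolation=cv2.INTER_CUBIC))
```

```text
foot [241.36891861 192.08674564] cap [279.90706581 262.2420292 ] lab [270.05080025 244.42815438]
```

View pics/w5c.png

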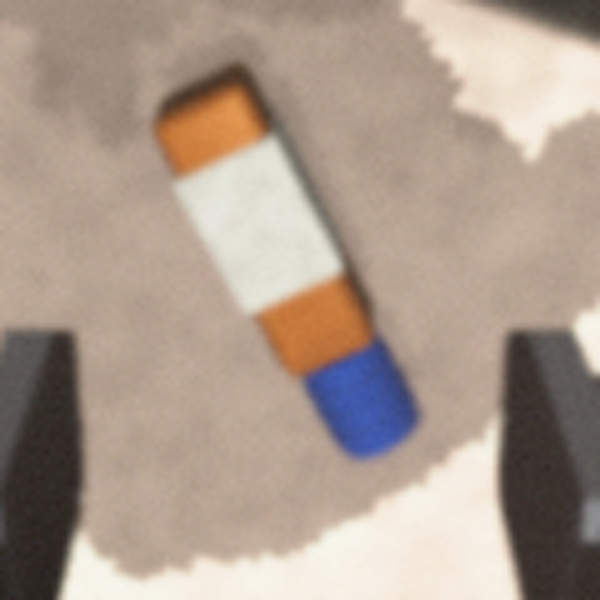

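```bash
python3 -m jog '[[-0.5,-1.5,-20,0,45],[-0.5,-1.5,-38,0,40],[-0.5,-1.5,-45,0,36],[-0.5,-1.5,-45,0,28],[-0.5,-1.5,-45,0,22],[-0.5,-1.5,-45,0,16],[-0.5,-1.5,-45,0,10],[-0.5,-1.5,-45,0,5],[-0.5,-1.5,-45,0,5],[-0.5,-1.5,-15,0,5]]' 25;  python3 - <<'E'
from h import *
c=snap('wrist','w6.png')
s=bot.read_state();M=Ro.from_rotvec(s['tcp_rot']).as_matrix()
print(s['tool_pos'],s['q'].round(3),np.degrees(np.arctan2(M[0,2],-M[1,2]))+360,s['width']*85.4)
cv2.imwrite('pics/w6c.png',cv2.resize(cv2.imread('pics/w6.png')[170:320,170:345],None,fx=4,fy=4,interpolation=cv2.INTER_CUBIC))
E
```

```text
time: 13.3
tool_pos: [0.4619, -0.2931, 0.0629]
tcp_rot: [-1.551, -0.256, 0.263]
wrist_force: [0.9, 0.2, 0.4]
width: 0.152
[ 0.46518337 -0.2953051   0.06820328] [-0.611  0.222  2.036 -0.     0.881 -2.513] 198.97906715389118 12.304350668918877
```

View pics/w6c.png

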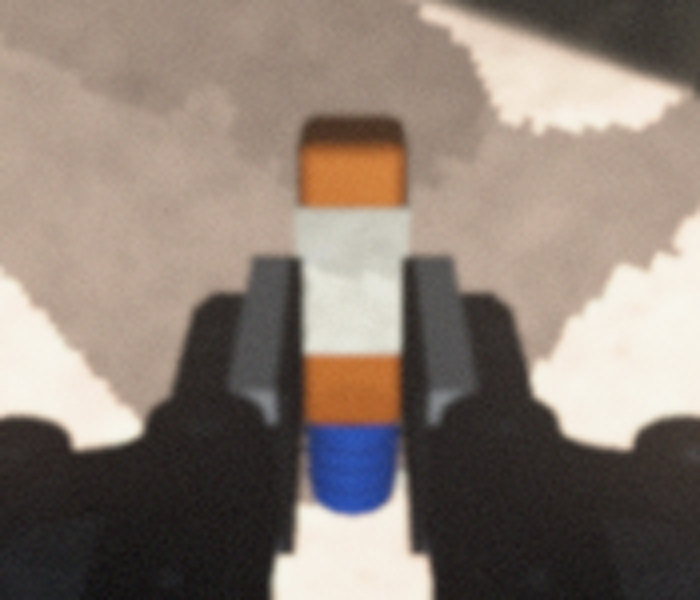

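```bash
python3 -m jog '[[0,0,40,0,5],[30,32,65,-6,5],[70,74,65,-12,5],[110,116,65,-18,5],[145,152,60,-24,5],[164.8,173.3,50,-24,5],[164.8,173.3,40,-24,5],[164.8,173.3,25,-24,5],[164.8,173.3,18,-24,5],[164.8,173.3,18,-24,5]]' 25;  python3 - <<'E'
from h import *
c=snap('wrist','w7.png')
s=bot.read_state();M=Ro.from_rotvec(s['tcp_rot']).as_matrix()
print(s['tool_pos'],s['q'].round(3),np.degrees(np.arctan2(M[0,2],-M[1,2])),s['width']*85.4)
print(fish(c,rk('n',62,9,0)),fish(c,rk('n',62,-9,0)),fish(c,rk('n',16,0,22)))
cv2.imwrite('pics/w7c.png',cv2.resize(cv2.imread('pics/w7.png')[170:320,170:345],None,fx=4,fy=4,interpolation=cv2.INTER_CUBIC))
E
```

```text
time: 14.6
tool_pos: [0.6278, -0.122, 0.0835]
tcp_rot: [-1.569, 0.072, -0.069]
wrist_force: [-3.2, 2.4, 4.2]
width: 0.147
[ 0.62776821 -0.12203144  0.08357556] [-2.310e-01  3.520e-01  1.830e+00  1.000e-03  9.610e-01 -1.713e+00] 174.86709115240748 12.371875016789195
[275.04968316 269.83074989] [244.4283634  269.85771554] [259.98291957 184.36762206]
```

View pics/w7c.png

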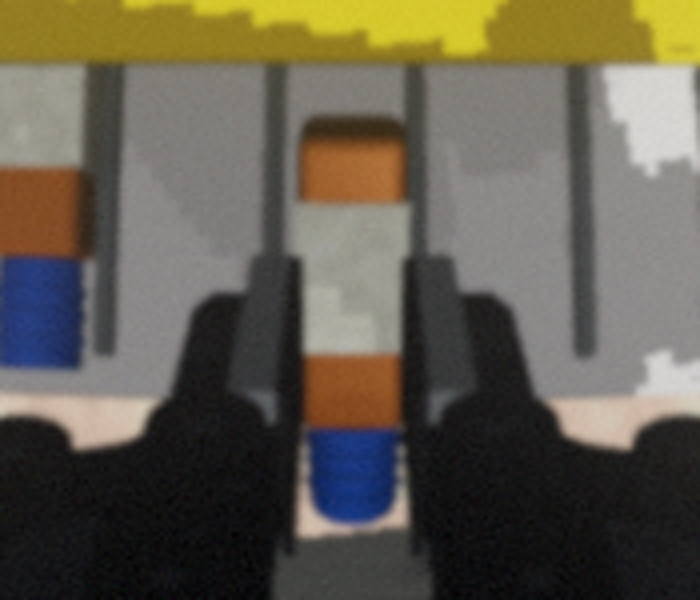

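```bash
python3 -m jog '[[0,-1,0,0,20],[0,-1,0,0,20],[0,-1,0,0,20],[0,-1,-3,0,20],[0,-1,-6.5,0,20],[0,-1,-6.5,0,20],[0,-1,-6.5,0,8],[0,-1,-6.5,0,5],[0,-1,-6.5,0,5],[0,-1,-6.5,0,5]]' 20;  python3 - <<'E'
from h import *
c=snap('wrist','w8.png')
s=bot.read_state()
print(s['tool_pos'],s['wrist_force'],s['width']*85.4)
print('hood',fish(c,rk('n',16,0,22)))
for d in(5,10,15):print(d,'cap/body',fish(c,rk('n',42+d,0,14)))
cv2.imwrite('pics/w8c.png',cv2.resize(cv2.imread('pics/w8.png')[170:320,170:345],None,fx=4,fy=4,interpolation=cv2.INTER_CUBIC))
E
```

```text
time: 15.9
tool_pos: [0.6292, -0.1223, 0.0769]
tcp_rot: [-1.57, 0.069, -0.069]
wrist_force: [0.5, 0.0, 0.2]
width: 0.15
[ 0.62911614 -0.12235234  0.07681594] [-0.56320253 -0.61386787 -1.04352491] 12.953170610178661
hood [260.66038933 185.11373975]
5 cap/body [260.46661634 246.52424163]
10 cap/body [260.45307222 256.04748181]
15 cap/body [260.43751782 265.5799307 ]
```

View pics/w8c.png

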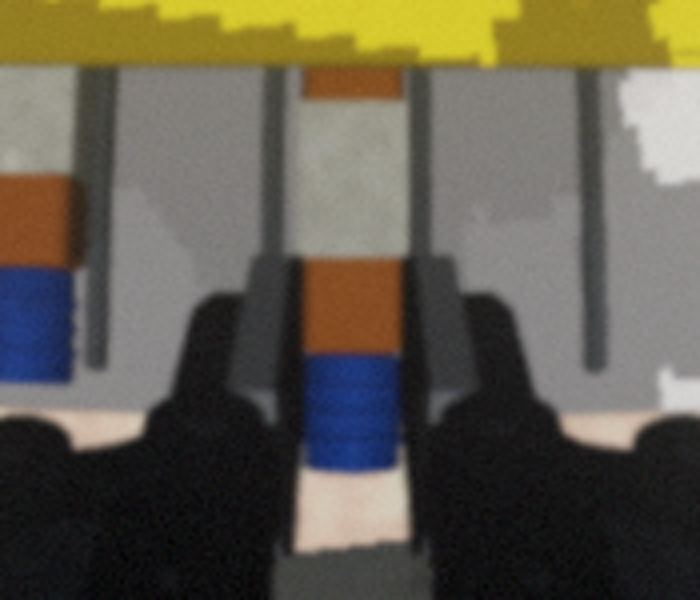

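```bash
python3 -m jog '[[-3,0.3,-1.7,0,5],[-6,0.5,-3.5,0,5],[-8.5,0.7,-4.9,0,5],[-10.4,0.9,-6,0,5],[-10.4,0.9,-6,0,5],[-10.4,0.9,-6,0,20],[-10.4,0.9,-6,0,20],[-10.4,0.9,-6,0,20],[-10.4,0.9,10,0,20],[-10.4,0.9,60,0,22]]' 20;  python3 - <<'E'
from h import *
c=snap('wrist','w9.png')
s=bot.read_state();print(s['tool_pos'],s['wrist_force'])
for y in (0,-46):
  for d in(0,5):print(d,'cap/body',fish(c,rk('n',42+d,y,14)))
cv2.imwrite('pics/w9c.png',cv2.resize(cv2.imread('pics/w9.png')[150:300,170:345],None,fx=4,fy=4,interpolation=cv2.INTER_CUBIC))
E
```

```text
time: 17.2
tool_pos: [0.616, -0.1209, 0.1346]
tcp_rot: [-1.568, 0.075, -0.063]
wrist_force: [0.5, 0.2, 0.7]
width: 0.261
[ 0.62190971 -0.12216852  0.14506312] [ 1.53004642 -1.42102595  5.81125656]
0 cap/body [259.12148395 219.94418333]
5 cap/body [259.1150826  226.81360764]
0 cap/body [196.25348364 219.45305086]
5 cap/body [196.01109653 226.22286652]
```

View pics/w9c.png

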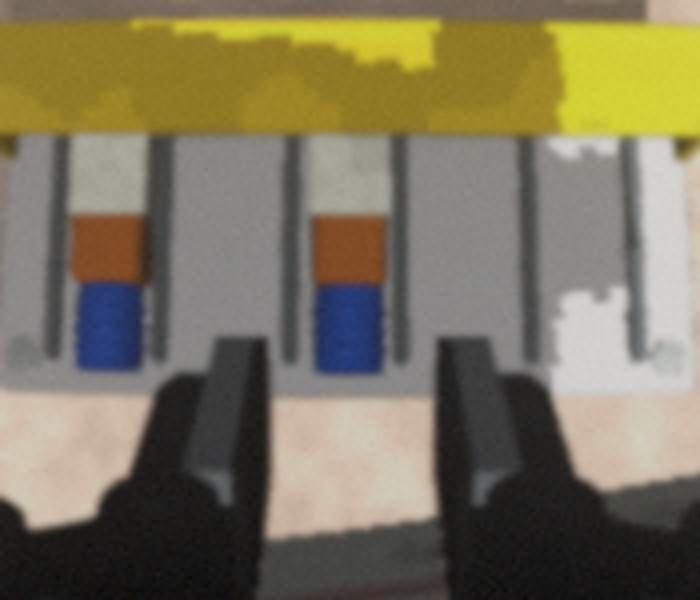

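```bash
python3 -m jog '[[-40,35,0,4,22],[-80,70,0,8,45],[-120,105,0,11.3,50],[-165.8,143.6,-20,11.3,50],[-165.8,143.6,-40,11.3,50],[-165.8,143.6,-60,11.3,50],[-165.8,143.6,-60,11.3,50],[-165.8,143.6,-60,11.3,50],[-165.8,143.6,-60,11.3,50],[-165.8,143.6,-60,11.3,50]]' 30;  python3 - <<'E'
from h import *
c=snap('wrist','w10.png')
s=bot.read_state();M=Ro.from_rotvec(s['tcp_rot']).as_matrix()
print(s['tool_pos'],s['q'].round(3),np.degrees(np.arctan2(M[0,2],-M[1,2]))%360)
v=np.array([.4578,.0228,.02]);a=np.radians(6.3);h=np.array([np.cos(a),np.sin(a),0])
print('foot',fish(c,v-h*.038),'cap',fish(c,v+h*.038), 'lab',fish(c,v+h*.022))
cv2.imwrite('pics/w10c.png',cv2.resize(cv2.imread('pics/w10.png')[160:310,170:345],None,fx=4,fy=4,interpolation=cv2.INTER_CUBIC))
E
```

```text
time: 18.5
tool_pos: [0.4536, 0.022, 0.0775]
tcp_rot: [-1.569, -0.087, 0.085]
wrist_force: [-0.9, 0.1, 0.1]
width: 0.59
[0.45346802 0.02205435 0.07738496] [-0.006  0.037  2.229  0.     0.875 -1.686] 186.26082004263932
foot [259.25469168 172.71266765] cap [258.9562894  279.58604669] lab [259.02123485 259.98279711]
```

View pics/w10c.png

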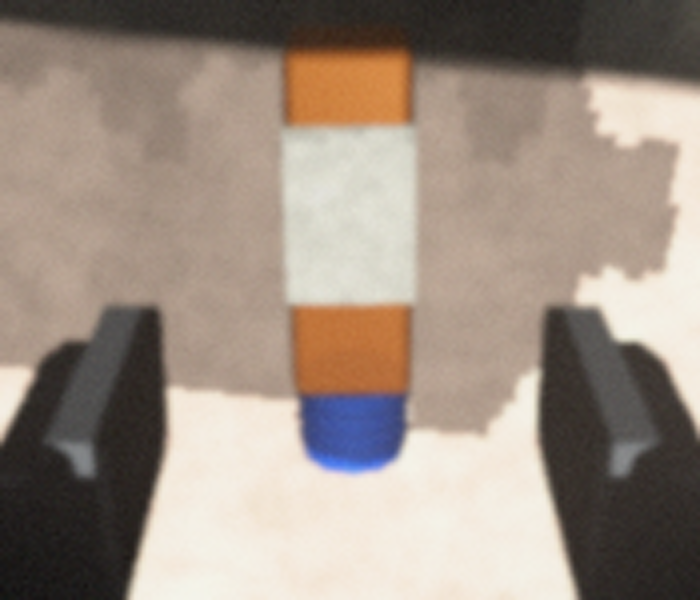

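```bash
python3 -m jog '[[0,0,-20,0,45],[0,0,-38,0,35],[0,0,-42.5,0,30],[0,0,-42.5,0,22],[0,0,-42.5,0,12],[0,0,-42.5,0,10],[0,0,-42.5,0,10],[0,0,-42.5,0,10],[0,0,-20,0,10],[0,0,30,0,10]]' 30
```

```text
time: 19.8
tool_pos: [0.4502, 0.0222, 0.1052]
tcp_rot: [-1.569, -0.081, 0.091]
wrist_force: [0.8, 0.5, -0.8]
width: 0.221
```

```bash
python3 -m jog '[[20,7,25,-4,10],[50,17,30,-8,10],[85,29,30,-12,10],[125,42,25,-16.3,10],[159.4,54.5,15,-16.3,10],[159.4,54.5,5,-16.3,10],[159.4,54.5,-2,-16.3,10],[159.4,54.5,-2,-16.3,10],[159.4,54.5,-2,-16.3,10],[159.4,54.5,-2,-16.3,10]]' 30;  python3 - <<'E'
from h import *
c=snap('wrist','w11.png')
s=bot.read_state();M=Ro.from_rotvec(s['tcp_rot']).as_matrix()
print(s['tool_pos'],s['wrist_force'],np.degrees(np.arctan2(M[0,2],-M[1,2]))%360)
for y in(-58,-34):print(fish(c,rk('w',70,y,0)),fish(c,rk('w',40,y,0)))
print(fish(c,rk('w',16,-46,28)))
cv2.imwrite('pics/w11c.png',cv2.resize(cv2.imread('pics/w11.png')[150:300,170:345],None,fx=4,fy=4,interpolation=cv2.INTER_CUBIC))
E
```

```text
time: 21.05
tool_pos: [0.6123, 0.0765, 0.1056]
tcp_rot: [-1.566, 0.137, -0.138]
wrist_force: [-0.5, -0.8, -0.9]
width: 0.222
[0.61241532 0.0765448  0.10552263] [-0.04564083 -0.25651789 -0.75630724] 169.9632394111077
[239.77023591 256.77616552] [240.2002805  210.99698808]
[277.02760863 256.81658183] [276.6989184  211.04797265]
[258.63480217 162.50403216]
```

View pics/w11c.png

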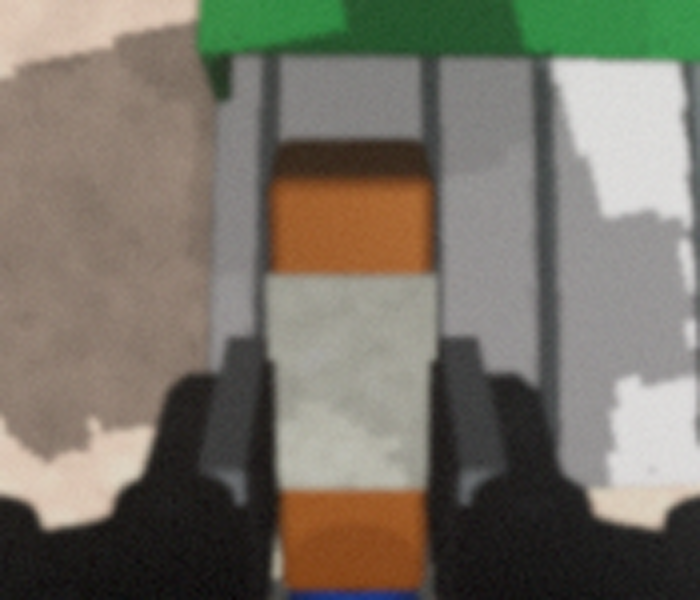

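```bash
python3 -m jog '[[0,0,-6,0,10],[0,0,-10,0,10],[0,0,-12,0,10],[0,0,-14,0,10],[0,0,-16,0,10],[0,0,-18,0,10],[0,0,-20,0,10],[0,0,-22,0,10],[0,0,-22,0,10],[0,0,-22,0,10]]' 20;  python3 - <<'E'
from h import *
c=snap('wrist','w12.png');snap('scene','s12.png')
s=bot.read_state()
print(s['tool_pos'],s['wrist_force'])
a=cv2.resize(cv2.imread('pics/w12.png')[150:300,170:345],(467,400),interpolation=cv2.INTER_CUBIC)
b=cv2.resize(cv2.imread('pics/s12.png')[110:200,200:275],(333,400),interpolation=cv2.INTER_CUBIC)
cv2.imwrite('pics/m12.png',cv2.hconcat([a,b]))
E
```

```text
time: 22.35
tool_pos: [0.6114, 0.0769, 0.085]
tcp_rot: [-1.566, 0.139, -0.136]
wrist_force: [-9.5, 1.0, 14.9]
width: 0.223
[0.61141285 0.07694776 0.08506039] [-10.21680745   0.67689419  14.93765152]
```

View pics/m12.png

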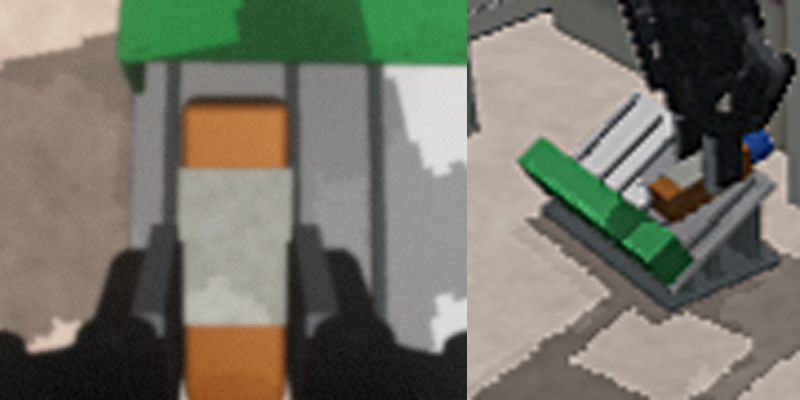

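```bash
python3 -m jog '[[0,0,-1,0,10],[0,0,-2,0,10],[0,0,-3,0,10],[0,0,-4,0,10],[0,0,-5,0,10],[0,0,-6,0,10],[0,0,-6,0,10],[0,0,-6,0,10],[0,0,-6,0,10],[0,0,-6,0,10]]' 20;  python3 - <<'E'
from h import *
c=snap('wrist','w12.png');snap('scene','s12.png')
s=bot.read_state()
print(s['tool_pos'],s['wrist_force'])
a=cv2.resize(cv2.imread('pics/w12.png')[150:300,170:345],(467,400),interpolation=cv2.INTER_CUBIC)
b=cv2.resize(cv2.imread('pics/s12.png')[110:200,200:275],(333,400),interpolation=cv2.INTER_CUBIC)
cv2.imwrite('pics/m13.png',cv2.hconcat([a,b]))
E
```

```text
time: 23.7
tool_pos: [0.6113, 0.0769, 0.0795]
tcp_rot: [-1.567, 0.139, -0.136]
wrist_force: [-10.6, -0.1, 18.0]
width: 0.229
[0.61132274 0.07692801 0.07946732] [-10.67517544  -1.12097044  18.00417771]
```

View pics/m13.png

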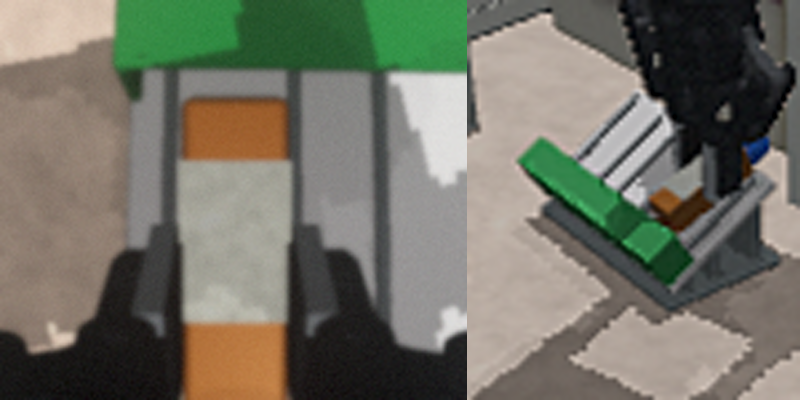

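```bash
python3 -m jog '[[0,0,2,0,10],[0,0,3,0,10],[0,0,3,0,24],[0,0,3,0,26],[0,0,3,0,26],[0,0,3,0,26],[0,0,3,0,14],[0,0,3,0,10],[0,0,3,0,10],[0,0,3,0,10]]' 20;  python3 - <<'E'
from h import *
c=snap('wrist','w14.png')
s=bot.read_state();print(s['tool_pos'],s['wrist_force'],s['width']*85.4)
print('hood',fish(c,rk('w',16,-46,28)))
for d in(0,5,10,15,20):print(d,'cap/body',fish(c,rk('w',60+d,-46,20)))
cv2.imwrite('pics/w14c.png',cv2.resize(cv2.imread('pics/w14.png')[150:300,170:345],None,fx=4,fy=4,interpolation=cv2.INTER_CUBIC))
E
```

```text
time: 25.05
tool_pos: [0.6122, 0.0767, 0.0797]
tcp_rot: [-1.566, 0.138, -0.137]
wrist_force: [0.4, 0.2, -0.0]
width: 0.225
[0.61221028 0.0766552  0.07970144] [-1.48184709 -0.50795182 -0.70638597] 19.528649427260216
hood [258.54835306 172.88611348]
0 cap/body [258.38062017 262.04962394]
5 cap/body [258.3638188  271.92980975]
10 cap/body [258.34642752 281.78504483]
15 cap/body [258.32848633 291.59389608]
20 cap/body [258.31003907 301.33553379]
```

View pics/w14c.png

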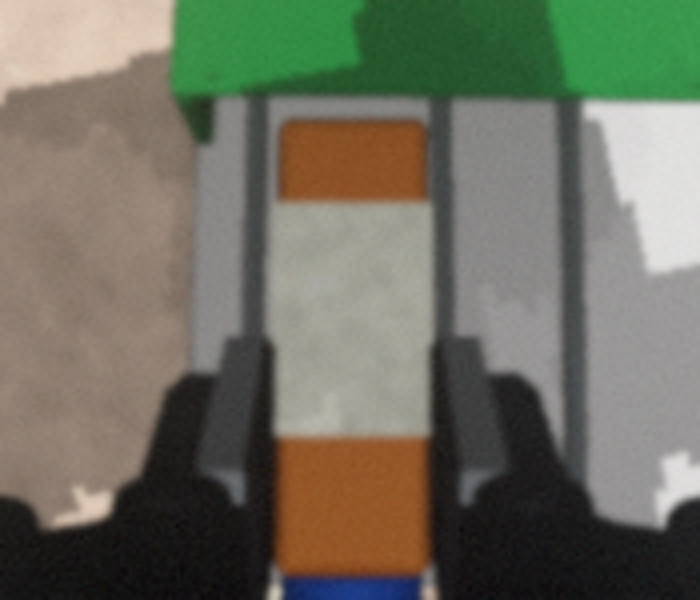

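```bash
python3 -m jog '[[-2.5,0.4,-1.4,0,10],[-5,0.9,-2.9,0,10],[-7.5,1.3,-4.4,0,10],[-10,1.8,-5.9,0,10],[-12,2.1,-7,0,10],[-13.5,2.4,-7.9,0,10],[-14.5,2.6,-8.5,0,10],[-14.5,2.6,-8.5,0,10],[-14.5,2.6,-8.5,0,10],[-14.5,2.6,-8.5,0,10]]' 20;  python3 - <<'E'
from h import *
c=snap('wrist','w15.png')
s=bot.read_state();print(s['tool_pos'],s['wrist_force'],s['width']*85.4)
print('hood',fish(c,rk('w',16,-46,28)))
for d in(0,5,10,15,20):print(d,'cap/body',fish(c,rk('w',60+d,-46,20)))
cv2.imwrite('pics/w15c.png',cv2.resize(cv2.imread('pics/w15.png')[160:310,170:345],None,fx=4,fy=4,interpolation=cv2.INTER_CUBIC))
E
```

```text
time: 26.35
tool_pos: [0.5983, 0.0792, 0.0716]
tcp_rot: [-1.566, 0.137, -0.138]
wrist_force: [1.6, -1.2, 0.7]
width: 0.227
[0.59825071 0.07920479 0.0715692 ] [1.35008746 0.03568761 0.15316186] 19.724813759605404
hood [258.360977   205.01935525]
0 cap/body [258.18373054 294.15538143]
5 cap/body [258.1661697  303.86913788]
10 cap/body [258.14826185 313.49012454]
15 cap/body [258.13005258 322.999842  ]
20 cap/body [258.11158848 332.38112343]
```

View pics/w15c.png

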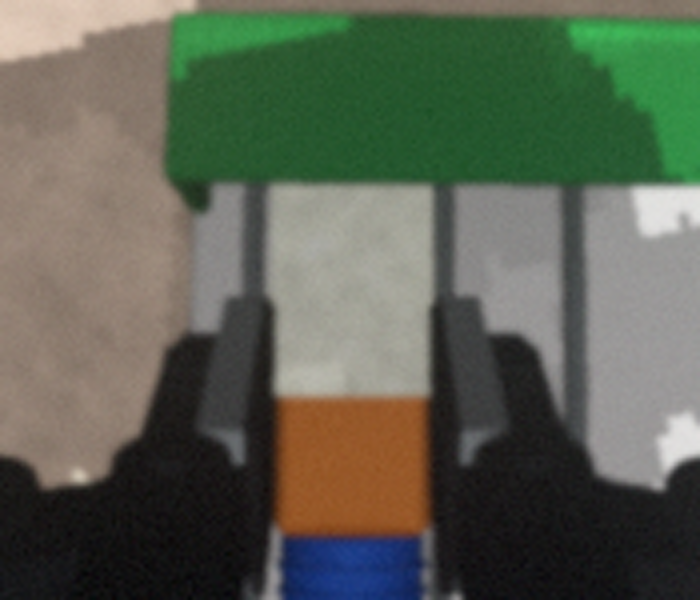

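```bash
python3 -m jog '[[0,0,0,0,26],[0,0,0,0,26],[0,0,0,0,26],[0,0,30,0,26],[0,0,65,0,26],[-30,22,70,4,40],[-70,52,60,8,50],[-105,80,40,12,50],[-131.7,99.5,20,15.3,50],[-131.7,99.5,5.5,15.3,50]]' 30;  python3 -m jog '[[0,0,0,0,50],[0,0,0,0,50],[0,0,-10,0,50],[0,0,-10,0,50],[0,0,-10,0,50],[0,0,-10,0,50],[0,0,-10,0,50],[0,0,-10,0,50],[0,0,-10,0,50],[0,0,-10,0,50]]'
python3 - <<'E'
from h import *
c=snap('wrist','w16.png')
s=bot.read_state();M=Ro.from_rotvec(s['tcp_rot']).as_matrix()
print(s['tool_pos'],s['q'].round(3),np.degrees(np.arctan2(M[0,2],-M[1,2]))%360)
v=np.array([.471,.1793,.02]);a=np.radians(5.3);h=np.array([np.cos(a),np.sin(a),0])
print('foot',fish(c,v-h*.038),'cap',fish(c,v+h*.038), 'lab',fish(c,v+h*.022))
a=cv2.resize(cv2.imread('pics/w16.png')[150:300,170:345],(467,400),interpolation=cv2.INTER_CUBIC)
c=snap('top','t16.png')
b=cv2.resize(cv2.imread('pics/t16.png')[120:180,160:220],(333,400),interpolation=cv2.INTER_CUBIC)
cv2.imwrite('pics/m16.png',cv2.hconcat([a,b]))
E
```

```text
time: 27.65
tool_pos: [0.4635, 0.1795, 0.0756]
tcp_rot: [-1.57, -0.073, 0.076]
wrist_force: [0.8, -1.1, -0.7]
width: 0.583
time: 28.9
tool_pos: [0.4661, 0.1788, 0.0668]
tcp_rot: [-1.57, -0.072, 0.072]
wrist_force: [-0.0, 0.1, 0.4]
width: 0.586
[0.46610107 0.17877775 0.06678843] [ 0.316  0.136  2.143 -0.     0.862 -1.347] 185.278687397224
foot [258.87265622 178.28311481] cap [258.56831326 289.35768671] lab [258.63164257 269.29450587]
```

View pics/m16.png

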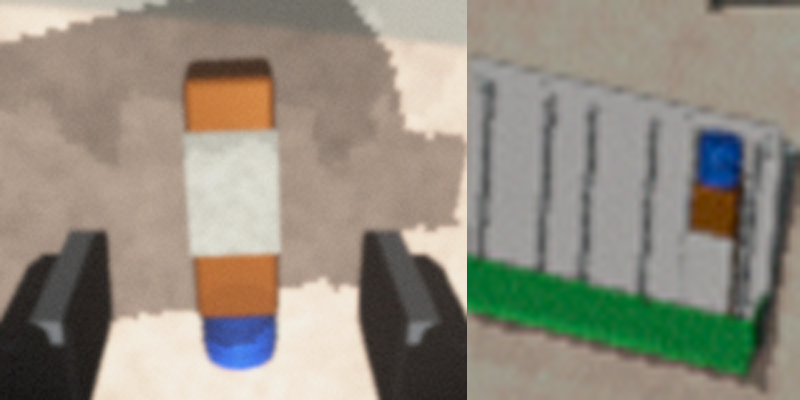

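```bash
python3 -m jog '[[0,0,-20,0,45],[0,0,-32.5,0,35],[0,0,-32.5,0,30],[0,0,-32.5,0,22],[0,0,-32.5,0,12],[0,0,-32.5,0,10],[0,0,-32.5,0,10],[0,0,-32.5,0,10],[0,0,-10,0,10],[0,0,40,0,10]]' 30; python3 -m jog '[[20,-7,20,-4,10],[50,-18,30,-8,10],[85,-31,30,-12,10],[120,-44,25,-15.3,10],[154.2,-56.8,15,-15.3,10],[154.2,-56.8,5,-15.3,10],[154.2,-56.8,-2,-15.3,10],[154.2,-56.8,-2,-15.3,10],[154.2,-56.8,-2,-15.3,10],[154.2,-56.8,-2,-15.3,10]]' 30;  python3 - <<'E'
from h import *
c=snap('wrist','w17.png')
s=bot.read_state();M=Ro.from_rotvec(s['tcp_rot']).as_matrix()
print(s['tool_pos'],s['wrist_force'],np.degrees(np.arctan2(M[0,2],-M[1,2]))%360,s['width']*85.4)
cv2.imwrite('pics/w17c.png',cv2.resize(cv2.imread('pics/w17.png')[150:300,170:345],None,fx=4,fy=4,interpolation=cv2.INTER_CUBIC))
E
```

```text
time: 30.25
tool_pos: [0.4634, 0.1779, 0.1048]
tcp_rot: [-1.571, -0.067, 0.078]
wrist_force: [0.4, 0.2, 0.2]
width: 0.222
time: 31.5
tool_pos: [0.6203, 0.1223, 0.1055]
tcp_rot: [-1.566, 0.136, -0.138]
wrist_force: [-0.3, 0.7, -1.3]
width: 0.224
[0.6203882  0.1222971  0.10550448] [ 1.322544    0.28458335 -0.88995234] 170.00032469974136 19.259275728833384
```

View pics/w17c.png

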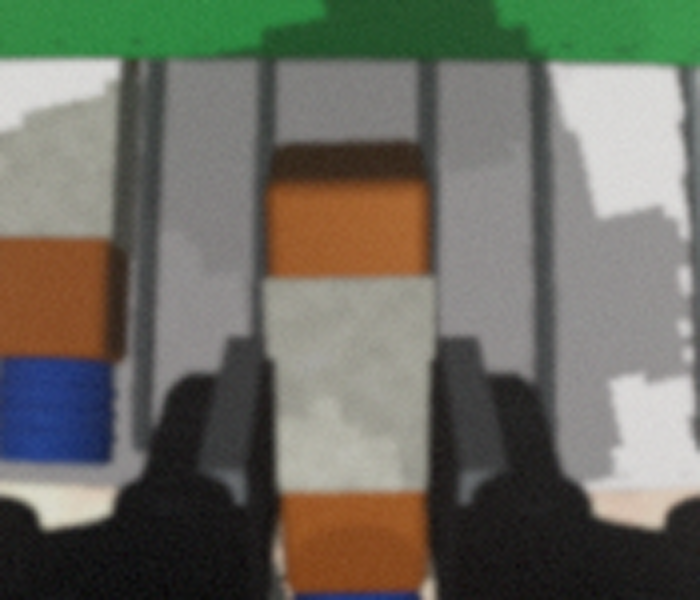

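```bash
python3 -m jog '[[0,0,-6,0,10],[0,0,-10,0,10],[0,0,-12,0,10],[0,0,-14,0,10],[0,0,-16,0,10],[0,0,-18,0,10],[0,0,-20,0,10],[0,0,-22,0,10],[0,0,-22,0,10],[0,0,-22,0,10]]' 20; python3 -m jog '[[0,0,-1,0,10],[0,0,-2,0,10],[0,0,-3,0,10],[0,0,-4,0,10],[0,0,-5,0,10],[0,0,-6,0,10],[0,0,-6,0,10],[0,0,-6,0,10],[0,0,-6,0,10],[0,0,-6,0,10]]' 20;  python3 - <<'E'
from h import *
c=snap('wrist','w18.png');snap('scene','s18.png')
a=cv2.resize(cv2.imread('pics/w18.png')[150:300,170:345],(467,400),interpolation=cv2.INTER_CUBIC)
b=cv2.resize(cv2.imread('pics/s18.png')[110:200,200:275],(333,400),interpolation=cv2.INTER_CUBIC)
cv2.imwrite('pics/m18.png',cv2.hconcat([a,b]))
E
```

```text
time: 32.8
tool_pos: [0.6195, 0.1223, 0.085]
tcp_rot: [-1.566, 0.139, -0.136]
wrist_force: [-9.6, 1.1, 14.5]
width: 0.223
time: 34.05
tool_pos: [0.6195, 0.1223, 0.0794]
tcp_rot: [-1.566, 0.139, -0.136]
wrist_force: [-10.1, -0.1, 17.4]
width: 0.226
```

View pics/m18.png

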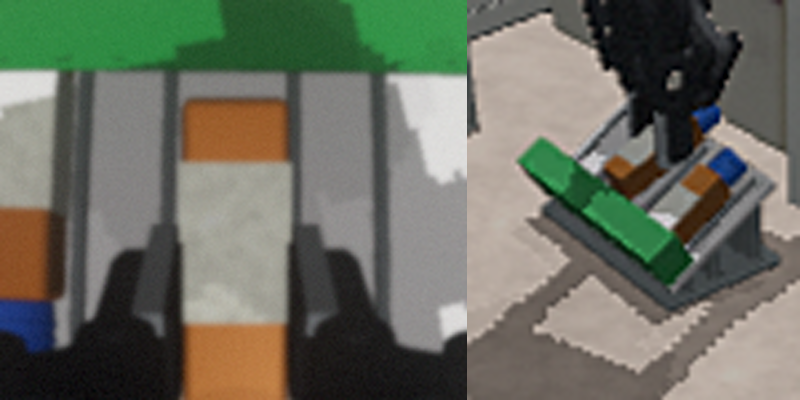

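Same state as the previous one; release, regrip, and drag the same way.

```bash
python3 -m jog '[[0,0,2,0,10],[0,0,3,0,10],[0,0,3,0,24],[0,0,3,0,26],[0,0,3,0,26],[0,0,3,0,26],[0,0,3,0,14],[0,0,3,0,10],[0,0,3,0,10],[0,0,3,0,10]]' 20;  python3 - <<'E'
from h import *
c=snap('wrist','w19.png')
s=bot.read_state();print(s['tool_pos'],s['wrist_force'],s['width']*85.4)
print('hood',fish(c,rk('w',16,0,28)))
for d in(0,5,10,15,20):print(d,'cap/body',fish(c,rk('w',60+d,0,20)))
cv2.imwrite('pics/w19c.png',cv2.resize(cv2.imread('pics/w19.png')[150:300,170:345],None,fx=4,fy=4,interpolation=cv2.INTER_CUBIC))
E
```

```text
time: 35.4
tool_pos: [0.6202, 0.122, 0.0796]
tcp_rot: [-1.566, 0.138, -0.137]
wrist_force: [0.2, -0.0, -0.3]
width: 0.225
[0.620208   0.12195702 0.07970376] [ 0.43509687 -0.3855915   0.38028163] 19.70720097506498
hood [258.53214511 172.86234033]
0 cap/body [258.36385466 262.01348637]
5 cap/body [258.3469679  271.89239202]
10 cap/body [258.32950352 281.74639713]
15 cap/body [258.31150161 291.55407611]
20 cap/body [258.29300602 301.29460592]
```

View pics/w19c.png

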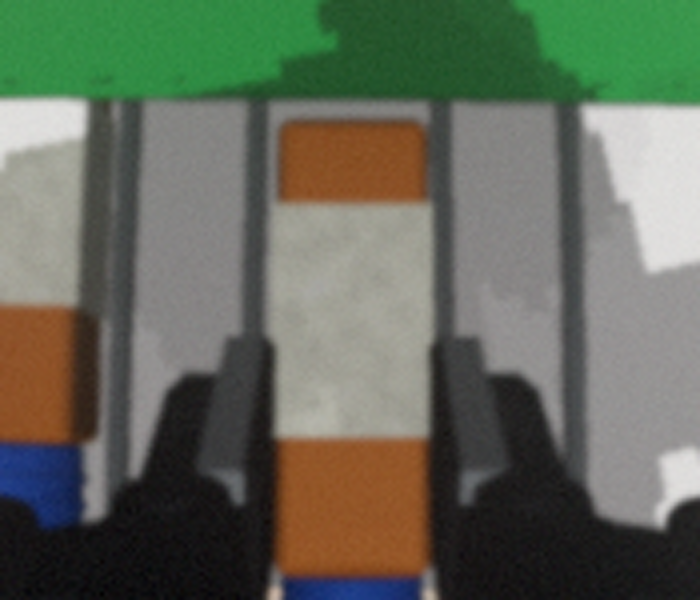

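```bash
python3 -m jog '[[-2.5,0.4,-1.4,0,10],[-5,0.9,-2.9,0,10],[-7.5,1.3,-4.4,0,10],[-10,1.8,-5.9,0,10],[-12,2.1,-7,0,10],[-13.5,2.4,-7.9,0,10],[-14.5,2.6,-8.5,0,10],[-14.5,2.6,-8.5,0,10],[-14.5,2.6,-8.5,0,10],[-14.5,2.6,-8.5,0,10]]' 20; python3 -m jog '[[0,0,0,0,26],[0,0,0,0,26],[0,0,0,0,26],[0,0,20,0,26],[0,0,60,0,26],[0,0,60,0,26],[0,0,60,0,26],[0,0,60,0,26],[0,0,60,0,26],[0,0,60,0,26]]'
python3 - <<'E'
from h import *
c=snap('wrist','w20.png')
print('hood',fish(c,rk('w',16,0,28)))
for y in (0,-46):
  for d in(0,5):print(d,'cap/body',fish(c,rk('w',60+d,y,20)),'capend',fish(c,rk('w',76+d,y,19.5)))
cv2.imwrite('pics/w20c.png',cv2.resize(cv2.imread('pics/w20.png')[150:300,170:345],None,fx=4,fy=4,interpolation=cv2.INTER_CUBIC))
E
```

```text
time: 36.7
tool_pos: [0.6064, 0.1244, 0.0717]
tcp_rot: [-1.566, 0.136, -0.138]
wrist_force: [2.8, -1.3, 1.8]
width: 0.225
time: 37.95
tool_pos: [0.6053, 0.1245, 0.1305]
tcp_rot: [-1.567, 0.139, -0.136]
wrist_force: [0.4, 0.5, -0.4]
width: 0.301
hood [258.52641175 177.73741649]
0 cap/body [258.3972833  243.68213019] capend [258.35265292 267.20375857]
5 cap/body [258.38426765 251.02807318] capend [258.33854595 274.53875215]
0 cap/body [191.57470397 242.73079271] capend [191.23428188 265.86109115]
5 cap/body [191.39074291 249.95209419] capend [191.13222067 273.07453486]
```

View pics/w20c.png

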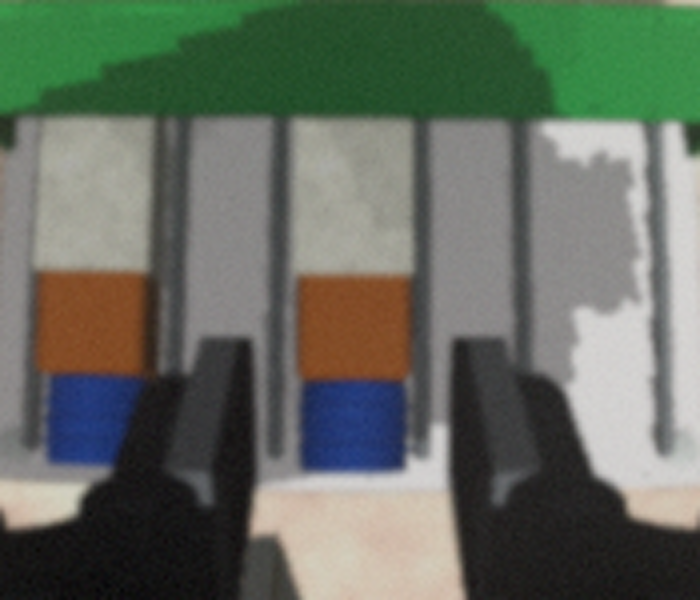

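```bash
python3 -m jog '[[-40,0,20,0,26],[-90,-20,40,0,26],[-140,-60,60,0,26],[-150,-120,60,0,26],[-150,-180,60,0,26],[-150,-240,60,0,26],[-150,-300,60,0,26],[-150,-360,60,0,26],[-150,-400,60,0,26],[-150,-400,60,0,26]]'
python3 - <<'E'
from h import *
snap('top','t21.png');snap('scene','s21.png')
cv2.imwrite('pics/t21c.png',cv2.resize(cv2.imread('pics/t21.png')[110:260,140:400],None,fx=3,fy=3,interpolation=cv2.INTER_CUBIC))
cv2.imwrite('pics/s21c.png',cv2.resize(cv2.imread('pics/s21.png')[120:300,160:390],None,fx=3.4,fy=3.3,interpolation=cv2.INTER_CUBIC))
E
```

```text
time: 39.25
tool_pos: [0.4556, -0.2781, 0.1913]
tcp_rot: [-1.567, 0.14, -0.141]
wrist_force: [-0.5, 0.1, -0.6]
width: 0.305
```

View pics/t21c.png

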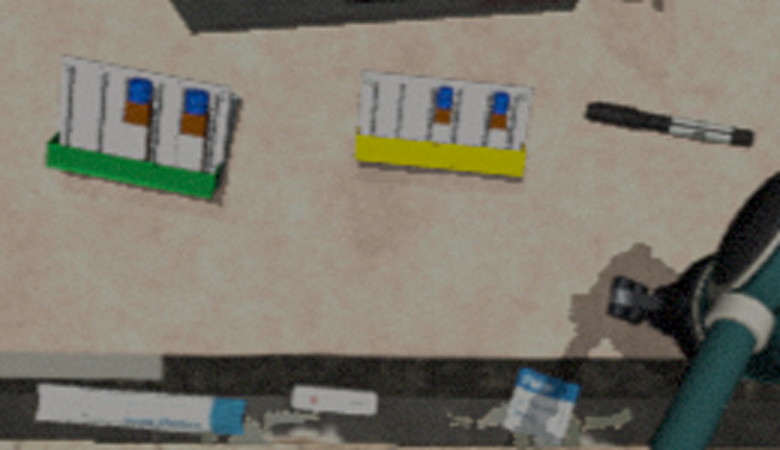

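View pics/s21c.png

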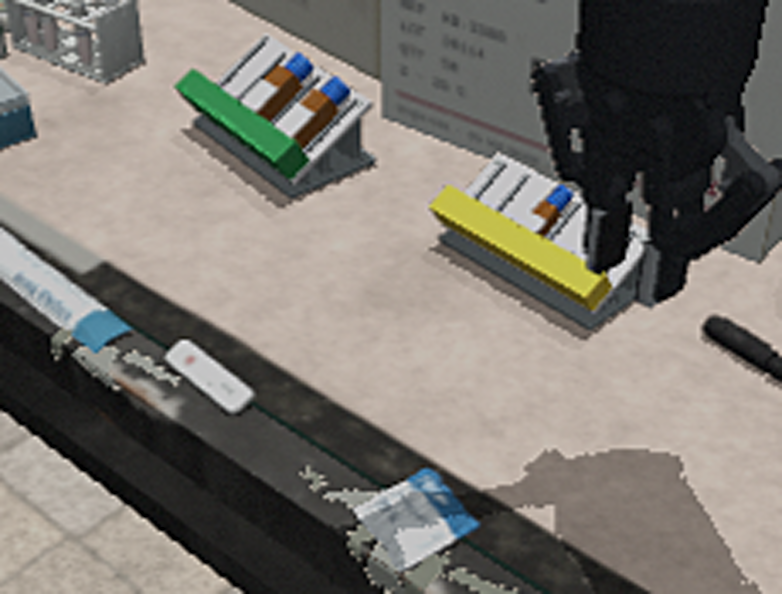

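Run:
```python
from h import *
c=load('t21.png')
for n,L,t in(('w',76,20),('n',58,14)):
  for y in(0,-46):
    print(n,y,[((proj(c,rk(n,L-16+d,y,t))+.4-[140,110])*3).round(1).tolist() for d in(0,5)])
cv2.imwrite('pics/t21d.png',cv2.resize(cv2.imread('pics/t21.png')[125:175,160:320],(800,250),interpolation=cv2.INTER_CUBIC))
print(bot.finish_job())
```

```text
w 0 [[138.5, 104.0], [138.9, 98.0]]
w -46 [[195.5, 114.5], [196.1, 108.5]]
n 0 [[444.5, 109.1], [445.2, 103.2]]
n -46 [[501.9, 114.6], [502.7, 108.6]]
the job is handed in; nothing more can be done
None
```

The four vials are sorted and the job is handed in, at about 39 s of the 72 s allowed. The two thin vials are in the yellow-hooded rack and the two thick ones in the green-hooded rack. In each rack I used the middle channel and the one at y = −46 mm.

**Method:** I gripped each vial just foot-side of its middle and rested or pressed it on the bed's upper edge to start the tilt. I then let it drop flat between slightly open fingers and drew it down under the hood with a 20 N grip. The highest force I read at the wrist was about 20 N, but I only had readings at the end of each move.

**Last checks:**
- **Seating:** in the final top view, the line between cap and body on each vial was within about 2 mm of where a fully seated vial would show it. The close-up wrist views agreed to about 1 mm. All caps were uphill.
- **Thin vials' sideways position:** these two sat about 1 mm to the −y side of my rack estimate, still between their ribs. In the wrist view the ribs were off by about the same, so I take it to be error in my rack estimate.
- **Other items:** the marker, sachet, cassette and swab pack looked unmoved by eye; I did not measure them.
- **Robot:** the gripper was clear of everything, and the wrist force was back to about zero.

No check failed.

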